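# Stack a keepsake block in the tilted assembly jig and shut its cover

## Robot

A 6-joint arm with a two-finger parallel gripper is mounted at the origin on the work surface. World frame = base frame: x ahead of the robot, y to its left, z up, the work surface at z = 0. Lengths are in mm, angles in rad, forces in N, time in s.
With the tool pointing down it reaches from about 350 to 775 mm from the base axis. Payload 7.3 kg.
Tool frame: the origin (TCP) lies midway between the tips of the shut fingers; the grasp point (between the pads) lies 19 mm behind it (grip_depth is the distance from the TCP to the grasp point, in mm); z points along the fingers, y is the direction in which the jaws open and shut (so a half turn about z gives the same grasp; the last joint's range is limited). The gripper opens to 92 mm and grips with 3 to 60 N. Pads are 19 mm wide; open, the fingers measure 130 mm over their backs; the gripper's body (75 mm by 190 mm) begins 47 mm behind the grasp point.
Start: joints at [1.073, 0.342, 1.524, -0, 1.275, -0.146], TCP at [180.895, 492.871, 226.741] pointing down, gripper open.
Joint ranges: [-2.53, 2.53], [-0.77, 2.02], [0.04, 2.7], [-1, 4.14], [0.28, 2.66], [-3.11, 3.11]. Speed limits (rad/s): [2.57, 2.57, 3.14, 3.14, 3.14, 3.14].

## Interface

Orientations are given as [roll, pitch, yaw] about the fixed x, y, z axes, in that order (R = Rz(yaw) Ry(pitch) Rx(roll)).
In Python, from plant import get_obs, capture, close_job, spot_in, silhouettes, mark_of, grip_depth gives the robot as it stands.
- The arm moves only by the tool servo_tool, never from a script. Its arguments are lists of equal length, an entry for each row: "slide": the shift along the tool's x, y, z normalised to -1 to 1, where 1 is 20 cm, a list of three; "rot": the turn, a rotation vector about the tool's x, y, z normalised to -1 to 1, where 1 is pi rad, a list of three; "claw": the finger opening in mm, from 0 to 91.8. A call has 1 to 5 rows; each row is the pose to reach, as a shift and turn from the pose commanded when the call began, along the tool's axes at that moment, turning the shorter way round; what a row does not reach only later rows make up. A row lasts 1/8 s, in which the tool goes at most 62.5 mm and 10.7 degrees, less where a joint would pass 70% of its speed; a pose out of reach is approached as far as the arm can. A call with a number of a shift or a turn outside -1 to 1 is refused whole. A call with a gripper value outside its range is refused whole. The fingers move at their own pace and stop on an object; the grip force is fixed at half the most. Time passes only in rows, so rows that repeat a pose let the fingers close. It gives the time, the measured TCP pose, the force and the opening at its end, in the units of the state.
- get_obs(): the state, without advancing time (a new reading comes with each control period).
- capture(name): name is "scene" or "top" or "wrist"; returns a dict with "frame" (400x640x3 uint8, red, green, blue), "depth" (400x640 float32, mm along the optical axis (not along the pixel's ray), 0 where there is no reading), "vertical_fov" (degrees; the focal length in pixels is half the picture's height over the tangent of half this angle, whatever the lens; pixels are square), "cx", "cy" (the principal point, pixels), "position" and "rotation" of the camera in the world. Camera axes: x right, y down, z forward; pixel columns grow to the right and rows downward; lengths in mm; the calibration is good to about 2 mm. A picture is of the moment at which its call begins.
- close_job(): hands the job in, once; it reports no verdict.
Trained networks look in the newest picture that a camera, given by its name, has taken for a name from the list of things; names that differ only in an ending like _2 or _b are one class to them, and where a whole thing is asked for, a point or a joint stands for the part that bears it (a point fixed in the world has none). Each returns a list of dicts, best first, with "confidence" (0 to 1); they miss things now and then, are a little off and sometimes report something else, mostly with a low value. They report only what shows in the picture. A call takes as long as a camera call. They do not tell look-alikes from the thing itself.
- spot_in(query, camera): "box" ([left, top, right, bottom] in pixels, round what is visible of it).
- silhouettes(query, camera): "pixels" (400x640 bool, what is visible of it) and "box" ([left, top, right, bottom] in pixels, round what is visible of it).
- mark_of(query, camera): "xy" ([column, row] in pixels: a listed point, or the origin of a listed thing).
The state is a dict: "time": time; "joint_positions": joint angles; "dq": joint speeds; "tau": joint torques, N m; "tool_pos": TCP position; "tcp_rot": TCP orientation; "contact_force": force on the tool from outside, world axes, zero at the start; "moment": the same for the moment, N m; "grip_width": finger opening in mm.
Only numpy, scipy, OpenCV 4.12 (cv2) and the standard library are available. Lean on these libraries where they do the work, as an engineer would, in place of code of your own. Each camera call takes 0.05 s, during which the arm holds its last target. There are 200 camera calls.

## Task

In the tilted blue jig, stack the three wooden keepsake parts squarely in the pocket in this order: the thick square block on the pocket floor, the square frame on it, and the 54 mm round disc on top; set each one down fully home, do not drop it in. Then, holding the aluminium cover with its far end raised, hook its lip well under the steel ledge at the jig's low edge, swing the cover shut so that it lies flat, central and square on the jig, and let go. Leave everything else on the bench where it is.

Things in the scene. Friction and masses are not known exactly. Their poses are not given: they have to be found in the camera images.
- nest: Face of the fixed blue jig, tilted 25 deg (place and yaw vary). Origin: centre of the square pocket's floor, 58 mm above the bench. z points out of the pocket (up, leaning 25 deg toward the low edge, which roughly faces the robot), x up the slope to the high edge, y level across. Pocket 57 x 57, 44 deep (wall tops at z=44 mm), mouth chamfered 5 wide over the top 7. Base plate x -62..55, y -48..48, top z=-6.
- gap (a point): Nest (0, 36.5, 44) mm, axes as the nest's: top of the +y side's finger gap. The pocket walls at low and high x are whole (73 long across y); the walls at +y and -y exist only at the corners (8 thick, out to y=+-36.5), leaving a 37 mm wide gap (x -18.5..18.5) in the middle of both sides, open above and down to the base plate: the fingers go there.
- ledge (a point): Nest (-48, 0, 53) mm, axes as the nest's: middle of the lower front edge of the steel ledge at the low end (ledge x -62..-48, 73 long across y, underside z=53, top z=59). Below it a rest surface at z=44 (x -58..-28.5) and a back wall at x=-58: a slot 9 high, 10 deep, open toward +x, for the cover's lip.
- stop (a point): Nest (49, 0, 54) mm, axes as the nest's: middle of the upper edge, facing the pocket, of the stop at the high end (x 49..55, 73 long across y). It rises 10 mm above the high rest surface (z=44, x 28.5..46), so the cover cannot be slid in flat; it must be hooked with its high end raised over the stop.
- block: Loose solid wooden block, square 54 x 54 mm, 18 mm thick, lying flat, about 60 g. Origin: centre of its underside, z up, x and y square to its sides. Goes in first: its underside on the pocket floor. Any quarter turn will do; do not turn it over.
- spacer: Loose square wooden frame 54 x 54 mm, 12 mm thick, with a 28 mm square window, lying flat, about 30 g. Origin: centre of its underside, z up, x and y square to its sides. Goes in second (underside at nest z=18 mm), any quarter turn.
- disc: Loose round wooden disc, diameter 54 mm, 10 mm thick, lying flat, about 30 g. Origin: centre of its underside, z up. Goes in third (underside at nest z=30 mm, top at 40 mm), in the middle of the pocket.
- cover: Loose aluminium cover, about 140 g, lying handle up. Origin: centre of the plate's underside (3 mm above the bench), z up. Plate x -46..46, y -30..30, z 0..5 mm; lip: tongue x -56..-46, y -25..25, z 0..4. Black handle rib on top: x -20..20, y -6..6, z 5..31. Rubber pad under it: 40 x 40, z -3..0. No hinge: only the lip and gravity hold it. Nothing guides it sideways.
- cover_lip (a point): Middle of the bottom edge of the cover's lip tip, at cover (-56, 0, 0) mm; axes as the cover's. Hooked and shut, the cover's axes match the nest's, this point lies at about nest (-56, 0, 44) mm, 8 mm under the ledge (2 to 3 mm of play along x), and the pad is about 1 mm above the disc.
- ink_bottle: Loose bystander, not to be shifted or knocked over: white bottle, 48 mm diameter, 150 mm tall. Origin at the underside's centre.
- ink_jar: Loose bystander, not to be shifted or knocked over: small white jar, 48 mm diameter, 60 mm tall. Origin at the underside's centre.
- tape_roll: Loose bystander, not to be shifted or knocked over: cardboard roll, 56 mm outside, 24 mm tall. Origin at the underside's centre.
- ink_pot: Loose bystander, not to be shifted or knocked over: white pot with a red cap, 64 mm diameter, 75 mm tall. Origin at the underside's centre.
- small_disc: Loose bystander, not to be shifted or knocked over: small wooden disc, 38 mm diameter, 10 mm thick (too small, not part of the job). Origin at the underside's centre.
- big_frame: Loose bystander, not to be shifted or knocked over: larger wooden frame, 70 x 70 mm, 12 mm thick (too large, not part of the job). Origin at the underside's centre.
Mind the look-alikes: they are no part of the job. What is shaped like the disc but pink or purple is not meant.

How it is judged (in metres and radians):
On the way, in this order (a step that is already met when the one before it is completed fails the run):
1. the thick block lies squarely on the pocket floor (x of block in the frame of nest between -0.0035 and 0.0035 m and y of block in the frame of nest between -0.0035 and 0.0035 m and z of block in the frame of nest between -0.003 and 0.003 m and angle between the z axis of block and the z axis of nest, either way round below 0.06 rad and (angle between the x axis of block and the x axis of nest, either way round below 0.06 rad or angle between the x axis of block and the y axis of nest, either way round below 0.06 rad)), for 0.2 s.
2. the frame lies squarely on the block in the pocket (all of step 1 and x of spacer in the frame of nest between -0.0035 and 0.0035 m and y of spacer in the frame of nest between -0.0035 and 0.0035 m and z of spacer in the frame of nest between 0.015 and 0.021 m and angle between the z axis of spacer and the z axis of nest, either way round below 0.06 rad and (angle between the x axis of spacer and the x axis of nest, either way round below 0.06 rad or angle between the x axis of spacer and the y axis of nest, either way round below 0.06 rad)), for 0.2 s.
3. the disc lies on the frame in the middle of the pocket (all of step 2 and x of disc in the frame of nest between -0.005 and 0.005 m and y of disc in the frame of nest between -0.005 and 0.005 m and z of disc in the frame of nest between 0.027 and 0.033 m and angle between the z axis of disc and the z axis of nest, either way round below 0.06 rad), for 0.2 s.
4. the cover's lip is hooked under the ledge while the cover's far end is still raised (cover at least 5 degrees open) (x of cover_lip in the frame of nest between -0.06 and -0.0505 m and y of cover_lip in the frame of nest between -0.006 and 0.006 m and z of cover_lip in the frame of nest between 0.041 and 0.052 m and angle between the z axis of cover and the z axis of nest, either way round above 0.09 rad), for 0.1 s.
At the end, for the whole second after the job is handed in: Block, frame, disc stacked in order in the pocket: flat within 3.4 deg, at height within 3 mm, central within 3.5 mm (disc 5), block and frame square within 3.4 deg. Cover shut: flat within 2.3 deg, height 3 mm, square 4 deg, lip 2.5 mm or more under the ledge, central within 6 mm. All at rest (all of step 3 and x of cover_lip in the frame of nest between -0.06 and -0.0505 m and y of cover_lip in the frame of nest between -0.006 and 0.006 m and z of cover_lip in the frame of nest between 0.041 and 0.052 m and angle between the z axis of cover and the z axis of nest, either way round below 0.04 rad and angle between the x axis of cover and the x axis of nest, either way round below 0.07 rad and z of cover in the frame of nest between 0.041 and 0.047 m and linear speed of each of block, spacer, disc, cover below 0.02 m/s); the robot touches nothing.
It fails at once if a bystander is shifted by more than 30 mm (distance of any of ink_bottle, ink_jar, tape_roll, ink_pot, small_disc, big_frame from where it was at the start of the episode above 0.03 m).
It fails at once if a bottle, jar or pot is tipped (angle between any of ink_bottle, ink_jar, ink_pot's own z axis and vertical above 0.5 rad).
It fails at once if a part is dropped or flung into the pocket (faster than 0.7 m/s within 75 mm of the pocket floor) ((distance between block and nest below 0.075 m and linear speed of block above 0.7 m/s) or (distance between spacer and nest below 0.075 m and linear speed of spacer above 0.7 m/s) or (distance between disc and nest below 0.075 m and linear speed of disc above 0.7 m/s)).
It also fails if it takes over 72 s, if anything falls off the work surface, if the arm or the gripper's body presses on something with over 40 N, if the wrist force passes 120 N, or if a joint passes its speed limit or range.

## Working session

There is one attempt and no reset: what is moved stays moved. The work goes in short steps, Python scripts to look and compute and a tool call to move; the robot and the scene stay as the last step left them, time stands still between calls to the robot, and variables do not carry over. Pictures are saved under pics/ and viewed, about 8 in all and at most 12, crops included, and the job is handed in when it is done.

Besides the shell and the picture viewer there is one more tool, called after "Emit:" as a command line: name --argument value ..., lists and objects as JSON in quotes. servo_tool: Moves the arm, as the interface text tells. Scaled input: -1 to 1 covers 20 cm each way for a shift and pi rad each way for a turn. Its arguments: {"type":"object","properties":{"slide":{"type":"array","items":{"type":"array","items":{"type":"number"}}},"rot":{"type":"array","items":{"type":"array","items":{"type":"number"}}},"claw":{"type":"array","items":{"type":"number"}}},"required":["slide","rot","claw"]}

```bash
ls; mkdir -p pics
cat > h.py <<'E'
import numpy as np,cv2
from plant import *
from scipy.spatial.transform import Rotation as R
def cloud(c):
    h,w=c['depth'].shape; f=h/2/np.tan(np.radians(c['vertical_fov'])/2)
    u,v=np.meshgrid(np.arange(w),np.arange(h)); d=c['depth']
    P=np.stack([(u-c['cx'])/f*d,(v-c['cy'])/f*d,d],-1)
    Rm=np.array(c['rotation']); 
    if Rm.shape!=(3,3): Rm=R.from_euler('xyz',Rm).as_matrix()
    W=P@Rm.T+np.array(c['position']); W[d==0]=np.nan
    return W
E
python3 - <<'E'
from h import *
o=get_obs(); print({k:np.round(v,3) for k,v in o.items()}, grip_depth)
for n in ['top','scene']:
    c=capture(n); print(n,c['position'],c['rotation'],c['vertical_fov'])
    W=cloud(c); im=np.ascontiguousarray(c['frame'][:,:,::-1])
    np.savez(f'{n}.npz',W=W,im=im)
    for q in ['nest','block','spacer','disc','cover','ink_bottle','ink_jar','tape_roll','ink_pot','small_disc','big_frame']:
        for s in silhouettes(q,n)[:3]:
            p=W[s['pixels']]; b=[int(x) for x in s['box']]
            print(q,round(s['confidence'],2),b,np.round(np.nanmedian(p,0)),np.round(np.nanpercentile(p[:,2],95)))
            if s['confidence']>.4:
                cv2.rectangle(im,b[:2],b[2:],(0,255,0),1);cv2.putText(im,q,(b[0],b[1]-2),0,.4,(0,0,255),1)
    for q in ['gap','ledge','stop','cover_lip','cover','nest','block','spacer','disc']:
        for s in mark_of(q,n)[:2]:
            x,y=np.round(s['xy']).astype(int); print(q,round(s['confidence'],2),s['xy'],np.round(W[min(max(y,0),399),min(max(x,0),639)]))
    cv2.imwrite(f'pics/{n}0.png',im)
E
```

```text
pics
{'time': np.float64(0.0), 'joint_positions': array([ 1.073,  0.343,  1.525,  0.   ,  1.275, -0.146]), 'dq': array([ 0.002, -0.001,  0.   , -0.   ,  0.001, -0.001]), 'tau': array([  0.   , -43.125, -24.422,   0.072,   0.056,  -0.   ]), 'tool_pos': array([180.69 , 492.477, 226.049]), 'tcp_rot': array([-3.14, -0.  ,  2.79]), 'contact_force': array([ 0.009, -0.041, -0.417]), 'moment': array([ 0.013,  0.024, -0.026]), 'grip_width': np.float64(91.577)} 18.8
top [ 297.63370615   -6.80063286 1001.74161036] [-2.90917424 -0.0041727  -1.49464158] 57.307428147867455
nest 0.93 [340, 160, 378, 210] [577. -86.  75.] 119.0
block 0.78 [211, 163, 229, 183] [586. 290.  18.] 22.0
spacer 0.88 [421, 248, 446, 278] [ 383. -308.   12.] 15.0
disc 0.69 [411, 175, 429, 196] [ 591. -266.   10.] 13.0
disc 0.54 [425, 149, 445, 163] [ 691. -314.   10.] 13.0
disc 0.5 [444, 176, 462, 191] [ 606. -361.   10.] 14.0
cover 0.57 [203, 215, 227, 253] [408. 283.   9.] 34.0
ink_bottle 0.86 [145, 185, 179, 209] [487. 406.  95.] 151.0
ink_jar 0.78 [235, 196, 256, 217] [487. 206.  59.] 63.0
tape_roll 0.51 [385, 213, 408, 
[... 1734 characters left out ...]
[ 600. -104.   81.] 126.0
ink_pot 0.56 [150, 284, 182, 320] [ 500. -446.   57.] 78.0
small_disc 0.59 [396, 190, 423, 211] [592. 283.  19.] 23.0
small_disc 0.17 [151, 282, 183, 322] [ 500. -446.   57.] 78.0
big_frame 0.7 [247, 221, 277, 243] [ 424. -121.   12.] 16.0
gap 0.61 [317.0, 227.3] [491.  16.   1.]
gap 0.24 [289.3, 230.4] [512. -96.  77.]
ledge 0.81 [289.7, 230.4] [514. -93.  76.]
stop 0.77 [313.8, 235.8] [610. -89. 127.]
cover 0.55 [364.9, 176.8] [421. 272.  10.]
nest 0.84 [308.3, 245.5] [ 622. -118.  121.]
block 0.53 [409.0, 203.6] [603. 276.  17.]
spacer 0.87 [199.6, 258.9] [ 389. -304.    6.]
disc 0.91 [256.0, 301.2] [ 600. -267.    8.]
disc 0.87 [227.0, 324.4] [ 613. -357.   10.]
```

Run:
```python
import numpy as np,cv2
a=np.load('top.npz')['im'][130:290,130:510]; b=np.load('scene.npz')['im'][120:355,130:440]
a=cv2.resize(a,(798,336),interpolation=3)
b=cv2.resize(b[90:],(660,int(145*660/310)),interpolation=3)[:264]
b=cv2.copyMakeBorder(b,0,0,0,798-660,0)
cv2.imwrite('pics/v1.png',np.vstack([a,b]))
```

```text
(no output)
```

View pics/v1.png

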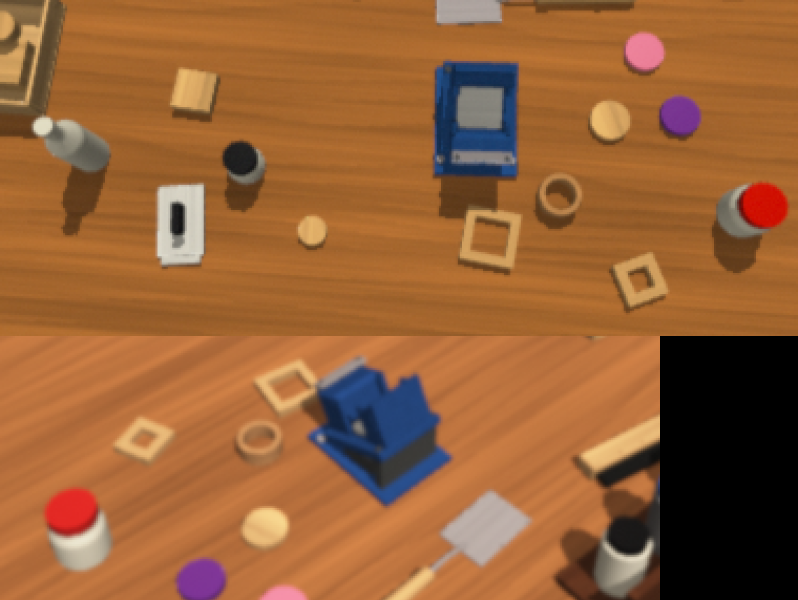

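```bash
cat >> h.py <<'E'
def tool(): 
    o=get_obs(); return np.array(o['tool_pos']),R.from_euler('xyz',o['tcp_rot'])
def plan(wps,start=None):
    """wps: list of (pos,R,claw,rows or None). prints calls of <=5 rows"""
    p0,R0=start or tool(); rows=[];cp,cR=p0,R0
    for p,r,c,n in wps:
        p=np.array(p,float)
        if n is None: n=int(np.ceil(max(np.linalg.norm(p-cp)/60,np.degrees((cR.inv()*r).magnitude())/10,1)))
        for i in range(n): rows.append((p,r,c))
        cp,cR=p,r
    bp,bR=p0,R0
    for k in range(0,len(rows),5):
        S,T,C=[],[],[]
        for p,r,c in rows[k:k+5]:
            S.append([float(x) for x in np.round(bR.inv().apply(p-bp)/200,4)]); T.append([float(x) for x in np.round((bR.inv()*r).as_rotvec()/np.pi,4)]); C.append(c)
        print('slide',S,'\nrot',T,'\nclaw',C)
        # assume last row of the call reached
        p,r,c=rows[min(k+4,len(rows)-1)]; bp,bR=p,r
def down(yaw): return R.from_euler('xyz',[np.pi,0,yaw])
def Tcam(c):
    Rm=np.array(c['rotation']); return np.array(c['position']),(R.from_euler('xyz',Rm) if Rm.shape!=(3,3) else R.from_matrix(Rm))
E
python3 - <<'E'
from h import *
c=capture('wrist');p,r=tool();cp,cr=Tcam(c)
print(c['vertical_fov'],r.inv().apply(cp-p),(r.inv()*cr).as_matrix().round(3))
for n in ['top','scene']:
    d=np.load(n+'.npz');W=d['W'];hsv=cv2.cvtColor(d['im'],cv2.COLOR_BGR2HSV)
    def box(x0,x1,y0,y1,z0,z1):
        m=(W[...,0]>x0)&(W[...,0]<x1)&(W[...,1]>y0)&(W[...,1]<y1)&(W[...,2]>z0)&(W[...,2]<z1);return W[m]
    for q,b in dict(block=(540,650,230,340,15,24),spacer=(340,430,-360,-260,8,18),cover=(340,480,230,330,5,13),disc=(560,640,-310,-225,8,16)).items():
        P=box(*b).astype(np.float32);print(n,q,len(P),cv2.minAreaRect(P[:,:2]))
print('yaw pi');plan([((560,290,230),down(np.pi),91,None)])
print('yaw 0');plan([((560,290,230),down(0),91,None)])
E
```

```text
61.499484735918024 [  71.34243323   -0.20130587 -158.17926513] [[ 0.001 -0.964 -0.264]
 [ 1.     0.001 -0.001]
 [ 0.001 -0.264  0.964]]Traceback (most recent call last):
  File "<stdin>", line 9, in <module>
cv2.error: OpenCV(4.12.0) /io/opencv/modules/imgproc/src/convhull.cpp:143: error: (-215:Assertion failed) total >= 0 && (depth == CV_32F || depth == CV_32S) in function 'convexHull'
```

Run:
```python
from h import *
for n in ['top','scene']:
    d=np.load(n+'.npz');W=d['W']
    def box(x0,x1,y0,y1,z0,z1):
        m=(W[...,0]>x0)&(W[...,0]<x1)&(W[...,1]>y0)&(W[...,1]<y1)&(W[...,2]>z0)&(W[...,2]<z1);return W[m]
    for q,b in dict(block=(540,650,230,340,15,24),spacer=(340,430,-360,-260,8,18),cover=(340,480,230,330,5,13),disc=(560,640,-310,-225,8,16)).items():
        P=np.ascontiguousarray(box(*b)[:,:2],np.float32);print(n,q,len(P),cv2.minAreaRect(P))
plan([((585,289,200),down(np.pi),91,None)])
```

```text
top block 346 ((588.0131225585938, 290.8160095214844), (54.63842010498047, 54.00377655029297), 85.87691497802734)
top spacer 318 ((383.5515441894531, -308.6089782714844), (53.89960861206055, 55.32136535644531), 24.042320251464844)
top cover 704 ((411.38702392578125, 280.5432434082031), (91.68447875976562, 132.7590789794922), 88.0557632446289)
top disc 249 ((591.5755615234375, -266.8940124511719), (50.252586364746094, 51.303897857666016), 3.9359114170074463)
scene block 227 ((590.3351440429688, 288.6933288574219), (57.190284729003906, 55.94248962402344), 84.55813598632812)
scene spacer 275 ((386.1360778808594, -310.8910827636719), (57.40363311767578, 57.551612854003906), 24.737607955932617)
scene cover 281 ((405.2508239746094, 279.5373229980469), (98.9918212890625, 130.0048370361328), 89.01195526123047)
scene disc 296 ((594.9891357421875, -269.6624755859375), (51.80976104736328, 52.887596130371094), 34.726810455322266)
slide [[-2.2481, -0.2608, 0.1337], [-2.2481, -0.2608, 0.1337], [-2.2481, -0.2608, 0.1337], [-2.2481, -0.2608, 0.1337], [-2.2481, -0.2608, 0.1337]] 
rot [[0.0, 0.0, -0.112], [0.0, 0.0, -0.112], [0.0, 0.0, -0.112], [0.0, 0.0, -0.112], [0.0, 0.0, -0.112]] 
claw [91, 91, 91, 91, 91]
slide [[0.0, 0.0, 0.0], [0.0, 0.0, 0.0], [0.0, 0.0, 0.0]] 
rot [[0.0, 0.0, 0.0], [0.0, 0.0, 0.0], [0.0, 0.0, 0.0]] 
claw [91, 91, 91]
```

```bash
cat >> h.py <<'E'
from scipy.spatial.transform import Slerp
_plan=plan
def plan(wps,start=None):
    p0,R0=start or tool(); out=[];cp,cR=np.array(p0,float),R0
    for p,r,c,n in wps:
        p=np.array(p,float)
        if n is None: n=int(np.ceil(max(np.linalg.norm(p-cp)/60,np.degrees((cR.inv()*r).magnitude())/10,1)))
        sl=Slerp([0,1],R.concatenate([cR,r]))
        for i in range(1,n+1): out.append((cp+(p-cp)*i/n,sl(i/n),c,1))
        cp,cR=p,r
    print(len(out),'rows'); _plan(out,(np.array(p0,float),R0))
E
python3 - <<'E'
from h import *
plan([((585,289,200),down(np.pi),91,None)])
E
```

```text
8 rows
slide [[-0.281, -0.0326, 0.0167], [-0.562, -0.0652, 0.0334], [-0.8431, -0.0978, 0.0501], [-1.1241, -0.1304, 0.0668], [-1.4051, -0.163, 0.0836]] 
rot [[0.0, 0.0, -0.014], [0.0, 0.0, -0.028], [0.0, 0.0, -0.042], [0.0, 0.0, -0.056], [0.0, 0.0, -0.07]] 
claw [91, 91, 91, 91, 91]
slide [[-0.2671, -0.0931, 0.0167], [-0.5343, -0.1862, 0.0334], [-0.8014, -0.2793, 0.0501]] 
rot [[0.0, 0.0, -0.014], [0.0, 0.0, -0.028], [0.0, 0.0, -0.042]] 
claw [91, 91, 91]
```

```bash
cat >> h.py <<'E'
def _plan(rows,start):
    bp,bR=start; S,T,C=[],[],[]
    def flush():
        print(' slide',S,'\n rot',T,'\n claw',C)
    last=start
    for p,r,c,_ in rows:
        s=bR.inv().apply(p-bp)/200
        if len(S)==5 or max(abs(s))>1:
            flush(); bp,bR=last; S,T,C=[],[],[]; s=bR.inv().apply(p-bp)/200
        S.append([float(x) for x in np.round(s,3)]);T.append([float(x) for x in np.round((bR.inv()*r).as_rotvec()/np.pi,4)]);C.append(c)
        last=(p,r)
    flush()
E
python3 - <<'E'
from h import *
plan([((585,289,200),down(np.pi),91,None)])
E
```

```text
8 rows
 slide [[-0.281, -0.033, 0.017], [-0.562, -0.065, 0.033], [-0.843, -0.098, 0.05]] 
 rot [[0.0, 0.0, -0.014], [0.0, 0.0, -0.028], [0.0, 0.0, -0.042]] 
 claw [91, 91, 91]
 slide [[-0.274, -0.069, 0.017], [-0.549, -0.139, 0.033], [-0.823, -0.208, 0.05]] 
 rot [[0.0, 0.0, -0.014], [0.0, 0.0, -0.028], [0.0, 0.0, -0.042]] 
 claw [91, 91, 91]
 slide [[-0.263, -0.105, 0.017], [-0.526, -0.209, 0.033]] 
 rot [[0.0, 0.0, -0.014], [0.0, 0.0, -0.028]] 
 claw [91, 91]
```

Emit:
servo_tool --slide '[[-0.281, -0.033, 0.017], [-0.562, -0.065, 0.033], [-0.843, -0.098, 0.05]]' --rot '[[0, 0, -0.014], [0, 0, -0.028], [0, 0, -0.042]]' --claw '[91, 91, 91]'

```text
time: 2.52
tool_pos: [333.8, 415.7, 216.8]
tcp_rot: [3.141, 0.0, 2.924]
contact_force: [-0.6, 0.8, -0.6]
grip_width: 90.7
```

Emit:
servo_tool --slide '[[-0.274, -0.069, 0.017], [-0.549, -0.139, 0.033], [-0.823, -0.208, 0.05]]' --rot '[[0, 0, -0.014], [0, 0, -0.028], [0, 0, -0.042]]' --claw '[91, 91, 91]'

```text
time: 2.9
tool_pos: [485.6, 338.9, 206.7]
tcp_rot: [3.141, 0.0, 3.055]
contact_force: [0.2, 0.5, -0.0]
grip_width: 90.9
```

Emit:
servo_tool --slide '[[-0.263, -0.105, 0.017], [-0.526, -0.209, 0.033], [-0.526, -0.209, 0.033]]' --rot '[[0, 0, -0.014], [0, 0, -0.028], [0, 0, -0.028]]' --claw '[91, 91, 91]'

```text
time: 3.28
tool_pos: [587.9, 286.1, 198.6]
tcp_rot: [-3.141, -0.001, 3.137]
contact_force: [-1.0, 0.6, 0.2]
grip_width: 90.8
```

```bash
cat >> h.py <<'E'
def rect(z0,z1,c0,rad,name=None):
    c=capture('wrist');W=cloud(c)
    if name: cv2.imwrite(f'pics/{name}.png',c['frame'][:,:,::-1])
    near=np.hypot(W[...,0]-c0[0],W[...,1]-c0[1])<rad
    m=(near&(W[...,2]>z0)&(W[...,2]<z1)).astype(np.uint8)
    m=cv2.morphologyEx(m,cv2.MORPH_OPEN,np.ones((5,5)))
    n,l,s,_=cv2.connectedComponentsWithStats(m); k=1+np.argmax(s[1:,4]); P=W[l==k]
    bench=np.nanmedian(W[(W[...,2]<6)&(W[...,2]>-6)][:,2])
    rc=cv2.minAreaRect(np.ascontiguousarray(P[:,:2],np.float32))
    print('n',len(P),'rect',np.round(rc[0],1),np.round(rc[1],1),round(rc[2],2),'z',np.round(np.median(P[:,2]),1),'bench',bench.round(1),'bbox',s[k][:4])
    return rc,P
E
python3 - <<'E'
from h import *
rect(12,24,(588,290),50,'w_block')
print(tool()[0])
E
```

```text
n 2677 rect [587.6 290.8] [53.9 54.3] 85.73 z 18.1 bench 0.2 bbox [299 152  55  54]
[585.98064747 287.69596966 199.00059279]
```

View pics/w_block.png

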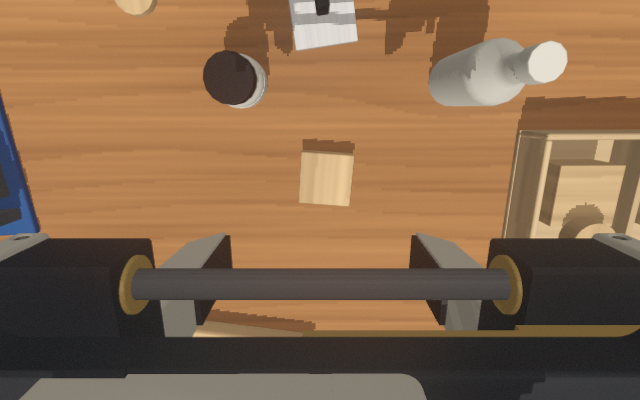

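Run:
```python
from h import *
r=down(np.pi-.0745)
plan([((587.6,290.8,60),r,91,3),((587.6,290.8,3),r,91,2),((587.6,290.8,3),r,40,5)])
print(get_obs()['tool_pos'])
```

```text
10 rows
 slide [[-0.003, 0.005, 0.232], [-0.006, 0.01, 0.463], [-0.009, 0.016, 0.695], [-0.009, 0.016, 0.837], [-0.01, 0.016, 0.98]] 
 rot [[-0.0, -0.0002, 0.0076], [-0.0001, -0.0003, 0.0152], [-0.0001, -0.0005, 0.0227], [-0.0001, -0.0005, 0.0227], [-0.0001, -0.0005, 0.0227]] 
 claw [91, 91, 91, 91, 91]
 slide [[0.0, 0.0, 0.0], [0.0, 0.0, 0.0], [0.0, 0.0, 0.0], [0.0, 0.0, 0.0], [0.0, 0.0, 0.0]] 
 rot [[0.0, 0.0, 0.0], [0.0, 0.0, 0.0], [0.0, 0.0, 0.0], [0.0, 0.0, 0.0], [0.0, 0.0, 0.0]] 
 claw [40, 40, 40, 40, 40]
[585.98064747 287.69596966 199.00059279]
```

Emit:
servo_tool --slide '[[-0.003, 0.005, 0.232], [-0.006, 0.01, 0.463], [-0.009, 0.014, 0.695], [-0.009, 0.014, 0.837], [-0.009, 0.014, 0.96]]' --rot '[[0, 0, 0.0076], [0, 0, 0.0152], [0, 0, 0.0227], [0, 0, 0.0227], [0, 0, 0.0227]]' --claw '[91, 91, 91, 91, 91]'

```text
time: 3.95
tool_pos: [585.2, 293.0, 7.3]
tcp_rot: [-3.142, -0.001, 3.072]
contact_force: [-0.3, -0.3, 0.1]
grip_width: 91.1
```

Emit:
servo_tool --slide '[[0, 0, 0], [0, 0, 0]]' --rot '[[0, 0, 0], [0, 0, 0]]' --claw '[91, 91]'

```text
time: 4.2
tool_pos: [587.0, 292.8, 9.6]
tcp_rot: [3.141, 0.002, 3.071]
contact_force: [0.2, -0.4, 1.1]
grip_width: 91.1
```

Emit:
servo_tool --slide '[[0, 0, 0]]' --rot '[[0, 0, 0]]' --claw '[91]'

```text
time: 4.32
tool_pos: [587.5, 292.5, 9.9]
tcp_rot: [3.14, 0.002, 3.071]
contact_force: [-0.0, -0.5, 0.4]
grip_width: 91.0
```

```bash
cat >> h.py <<'E'
import json,os
def chain(*steps):
    """steps: (slide,rot) final rows of calls made since; updates commanded pose"""
    f='cmd.json'
    st=json.load(open(f)) if os.path.exists(f) else [[180.895,492.871,226.741],[-3.1416,0,2.79]]
    p,r=np.array(st[0]),R.from_euler('xyz',st[1])
    for s,t in steps:
        p=p+r.apply(np.array(s)*200); r=r*R.from_rotvec(np.array(t)*np.pi)
    json.dump([list(p),list(r.as_euler('xyz'))],open(f,'w'))
    o=get_obs();print('cmd',p.round(1),r.as_euler('xyz').round(4),'meas',np.round(o['tool_pos'],1),np.round(o['tcp_rot'],4),'F',np.round(o['contact_force'],1),'grip',round(float(o['grip_width']),1),'t',round(float(o['time']),2),'q',np.round(o['joint_positions'],2))
    return p,r
MC=np.array([71.34,-.2,-158.18])
E
python3 - <<'E'
from h import *
p,r=chain([[-0.843,-0.098,0.05],[0,0,-.042]],[[-0.823,-0.208,0.05],[0,0,-.042]],[[-0.526,-0.209,0.033],[0,0,-.028]],[[-0.009,0.014,0.96],[0,0,.0227]])
c=capture('wrist');cp,cr=Tcam(c);print('cam-cmd',r.inv().apply(cp-p))
E
```

```text
cmd [586.9 291.9   8.1] [3.1416 0.     3.0705] meas [587.5 292.5   9.9] [3.1404e+00 2.5000e-03 3.0707e+00] F [-0.  -0.5  0.4] grip 91.0 t 4.33 q [ 0.35  0.79  1.37  0.    0.98 -1.15]
cam-cmd [  71.25416086    0.23714701 -159.74657787]
```

Run:
```python
from h import *
for i in range(4):
    c=capture('wrist'); o=get_obs(); cp,_=Tcam(c); print(np.round(o['tool_pos'],2),np.round(o['tcp_rot'],4),cp.round(2),np.round(o['joint_positions'],4),c['frame'].shape)
```

```text
[587.42 292.13   9.41] [3.1407e+00 1.8000e-03 3.0704e+00] [515.89 297.05 167.7 ] [ 3.4470e-01  7.9510e-01  1.3657e+00  1.0000e-04  9.7870e-01 -1.1549e+00] (400, 640, 3)
[587.3  292.02   9.15] [3.1409e+00 1.4000e-03 3.0703e+00] [515.87 296.94 167.47] [ 3.4460e-01  7.9540e-01  1.3659e+00  1.0000e-04  9.7860e-01 -1.1549e+00] (400, 640, 3)
[587.19 291.93   8.89] [3.1410e+00 1.0000e-03 3.0702e+00] [515.83 296.85 167.22] [ 3.4460e-01  7.9580e-01  1.3661e+00  1.0000e-04  9.7860e-01 -1.1549e+00] (400, 640, 3)
[587.12 291.87   8.66] [3.1412e+00 7.0000e-04 3.0703e+00] [515.79 296.78 166.99] [ 3.4450e-01  7.9610e-01  1.3662e+00  1.0000e-04  9.7850e-01 -1.1550e+00] (400, 640, 3)
```

Emit:
servo_tool --slide '[[-0.004, -0.006, 0.025], [-0.004, -0.006, 0.025], [-0.004, -0.006, 0.025], [-0.004, -0.006, 0.025], [-0.004, -0.006, 0.025]]' --rot '[[0, 0, 0], [0, 0, 0], [0, 0, 0], [0, 0, 0], [0, 0, 0]]' --claw '[91, 45, 45, 45, 45]'

```text
time: 5.2
tool_pos: [587.7, 290.6, 3.2]
tcp_rot: [3.141, 0.0, 3.07]
contact_force: [-0.3, -1.2, -0.1]
grip_width: 55.5
```

Emit:
servo_tool --slide '[[0, 0, 0], [0, 0, 0], [0, 0, 0]]' --rot '[[0, 0, 0], [0, 0, 0], [0, 0, 0]]' --claw '[45, 45, 45]'

```text
time: 5.58
tool_pos: [587.7, 290.6, 3.2]
tcp_rot: [3.141, 0.0, 3.07]
contact_force: [0.4, -0.3, 0.3]
grip_width: 53.9
```

```bash
cat >> h.py <<'E'
RT=R.from_euler('y',np.pi)
def Rn(yaw): return R.from_euler('z',yaw)*R.from_euler('y',-np.radians(25))
BOX=np.array([[-62,55,-48,48,-14,-6],[-28.5,28.5,-28.5,28.5,-10,0],[-62,-28.5,-36.5,36.5,-6,44],[-62,-58,-36.5,36.5,44,59],[-62,-48,-36.5,36.5,53,59],
 [28.5,46,-36.5,36.5,-6,44],[49,55,-36.5,36.5,-6,54],
 [18.5,28.5,28.5,36.5,-6,44],[-28.5,-18.5,28.5,36.5,-6,44],[18.5,28.5,-36.5,-28.5,-6,44],[-28.5,-18.5,-36.5,-28.5,-6,44]],float)
def sdf(P):
    lo,hi=BOX[:,0::2],BOX[:,1::2]; q=np.abs(P[:,None]-(lo+hi)/2)-(hi-lo)/2
    return (np.linalg.norm(np.maximum(q,0),axis=2)+np.minimum(q.max(2),0)).min(1)
def fitnest(x0=(583,-91,58,.05),cam='wrist',name=None,noblock=None):
    from scipy.optimize import least_squares
    c=capture(cam);W=cloud(c).reshape(-1,3)
    if name: cv2.imwrite(f'pics/{name}.png',c['frame'][:,:,::-1])
    x=np.array(x0,float)
    for tol in (25,10,6,6):
        N=Rn(x[3]).inv().apply(W-x[:3]); 
        m=(N[:,0]>-62-tol)&(N[:,0]<55+tol)&(np.abs(N[:,1])<40+tol)&(N[:,2]>-6-tol/4)&(N[:,2]<62+tol/2)
        m&=~((np.maximum(abs(N[:,0]),abs(N[:,1]))<34)&(np.maximum(abs(N[:,0]),abs(N[:,1]))>28)&(N[:,2]>36)&(N[:,2]<43.5))
        P=W[m]; 
        if len(P)>6000: P=P[np.random.default_rng(0).choice(len(P),6000,False)]
        s=least_squares(lambda a:sdf(Rn(a[3]).inv().apply(P-a[:3])),x,loss='soft_l1',f_scale=1.0,x_scale=[1,1,1,.02]); x=s.x
    d=np.abs(sdf(Rn(x[3]).inv().apply(P-x[:3])))
    print(cam,'nest',x[:3].round(2),'yaw',x[3].round(4),'n',m.sum(),'med',np.median(d).round(2),'frac<1.5',np.mean(d<1.5).round(2))
    return x
def npose(x,p,open_=0):
    """TCP pose for TCP at nest point p, tool antiparallel nest z"""
    r=Rn(x[3]); return x[:3]+r.apply(p), r*RT
E
python3 - <<'E'
from h import *
p,r=chain([[-.004,-.006,.025],[0,0,0]])
x=fitnest(cam='top'); y=fitnest(cam='scene')
P,r2=npose(x,[60,0,200]); print(P,r2.as_euler('xyz'))
plan([(p+[0,0,147],r,45,3),(P,r2,45,None)],(p,r))
E
```

```text
cmd [587.7 290.6   3.1] [3.1416 0.     3.0705] meas [587.7 290.6   3.2] [3.1414e+00 2.0000e-04 3.0704e+00] F [ 0.4 -0.3  0.3] grip 53.9 t 5.58 q [ 0.34  0.8   1.37  0.    0.97 -1.16]
top nest [582.85 -87.71  58.52] yaw 0.05 n 1416 med 0.84 frac<1.5 0.72
scene nest [584.2  -88.8   59.43] yaw 0.0532 n 1533 med 0.92 frac<1.5 0.71
[552.73769782 -89.21852555 265.1375231 ] [-3.14159265  0.43633231 -3.09161602]
10 rows
 slide [[-0.0, 0.0, -0.245], [-0.0, 0.0, -0.49], [-0.0, 0.0, -0.735], [0.006, -0.272, -0.817], [0.011, -0.545, -0.899]] 
 rot [[0.0, 0.0, 0.0], [0.0, 0.0, 0.0], [0.0, 0.0, 0.0], [-0.0012, -0.0198, -0.0054], [-0.0024, -0.0396, -0.0108]] 
 claw [45, 45, 45, 45, 45]
 slide [[0.004, -0.272, -0.085], [0.009, -0.543, -0.17], [0.013, -0.815, -0.254]] 
 rot [[-0.0012, -0.0198, -0.0054], [-0.0024, -0.0396, -0.0108], [-0.0036, -0.0595, -0.0162]] 
 claw [45, 45, 45]
 slide [[0.002, -0.27, -0.089], [0.004, -0.541, -0.177]] 
 rot [[-0.0012, -0.0198, -0.0054], [-0.0024, -0.0396, -0.0108]] 
 claw [45, 45]
```

Emit:
servo_tool --slide '[[0, 0, -0.245], [0, 0, -0.49], [0, 0, -0.735], [0.006, -0.272, -0.817], [0.011, -0.545, -0.899]]' --rot '[[0, 0, 0], [0, 0, 0], [0, 0, 0], [-0.0012, -0.0198, -0.0054], [-0.0024, -0.0396, -0.0108]]' --claw '[45, 45, 45, 45, 45]'

```text
time: 6.3
tool_pos: [577.6, 181.1, 183.8]
tcp_rot: [3.136, 0.128, 3.106]
contact_force: [1.3, -1.2, 0.2]
grip_width: 53.7
```

Emit:
servo_tool --slide '[[0.004, -0.272, -0.085], [0.009, -0.543, -0.17], [0.013, -0.815, -0.254]]' --rot '[[-0.0012, -0.0198, -0.0054], [-0.0024, -0.0396, -0.0108], [-0.0036, -0.0595, -0.0162]]' --claw '[45, 45, 45]'

```text
time: 6.68
tool_pos: [562.2, 17.6, 232.8]
tcp_rot: [3.137, 0.314, -3.127]
contact_force: [0.8, -0.5, -0.5]
grip_width: 53.8
```

Emit:
servo_tool --slide '[[0.002, -0.27, -0.089], [0.004, -0.541, -0.177], [0.004, -0.541, -0.177], [0.004, -0.541, -0.177], [0.004, -0.541, -0.177]]' --rot '[[-0.0012, -0.0198, -0.0054], [-0.0024, -0.0396, -0.0108], [-0.0024, -0.0396, -0.0108], [-0.0024, -0.0396, -0.0108], [-0.0024, -0.0396, -0.0108]]' --claw '[45, 45, 45, 45, 45]'

```text
time: 7.3
tool_pos: [552.8, -87.8, 264.5]
tcp_rot: [3.141, 0.435, -3.09]
contact_force: [0.1, -0.6, -1.0]
grip_width: 53.8
```

Run:
```python
from h import *
p,r=chain([[0.011,-.545,-.899],[-0.0024,-0.0396,-0.0108]],[[0.013,-.815,-.254],[-0.0036,-0.0595,-0.0162]],[[0.004,-.541,-.177],[-0.0024,-0.0396,-0.0108]])
x=fitnest((583,-88,58.5,.05),name='w_nest'); x=fitnest(x)
# held block bias in tool frame
c=capture('wrist');W=cloud(c).reshape(-1,3); tp,tr=tool(); T=tr.inv().apply(W-tp)
for lo,hi in [(-18,-12),(-8,8)]:
    pass
m=(abs(T[:,0])<45)&(abs(T[:,1])<24)&(T[:,2]>-30)&(T[:,2]<8)
print(m.sum(),np.nanpercentile(T[m],[1,5,50,95,99],axis=0).round(1))
```

```text
cmd [552.9 -89.3 265. ] [ 3.1415  0.4363 -3.092 ] meas [552.8 -87.8 264.5] [ 3.1407  0.4351 -3.0905] F [ 0.1 -0.6 -1. ] grip 53.8 t 7.3 q [-0.4   0.16  1.75  0.25  0.85 -2.15]
wrist nest [583.   -88.56  58.03] yaw 0.0532 n 10862 med 0.44 frac<1.5 0.96
wrist nest [583.   -88.45  58.04] yaw 0.0517 n 10820 med 0.42 frac<1.5 0.96
8463 [[-26.1 -23.6 -16.3]
 [-24.2 -21.6 -15.9]
 [ 12.1  -0.1 -14.9]
 [ 26.7  21.7  -5.9]
 [ 26.9  23.5  -0.1]]
```

View pics/w_nest.png

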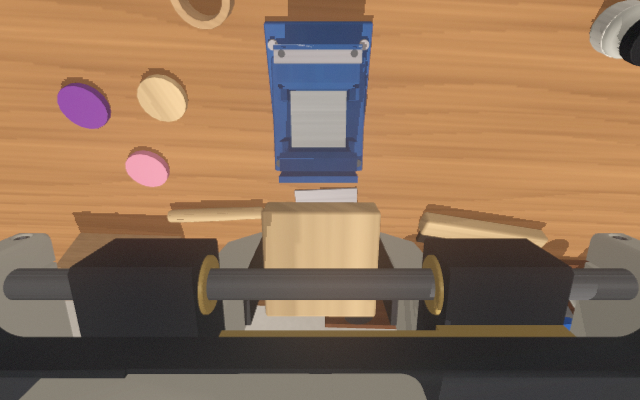

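```bash
cat >> h.py <<'E'
NEST=np.array([583.0,-88.5,58.04,.0522])
def cmdpose():
    st=json.load(open('cmd.json')); return np.array(st[0]),R.from_euler('xyz',st[1])
def nestplan(pts,claw,x=NEST):
    plan([(*npose(x,q),c,n) for (q,n),c in zip(pts,claw if isinstance(claw,list) else [claw]*len(pts))],cmdpose())
E
python3 - <<'E'
from h import *
nestplan([([0,0,65],3),([0,0,65],5),([0,0,5],6),([0,0,5],4)],45)
E
```

```text
18 rows
 slide [[0.1, -0.001, 0.225], [0.201, -0.003, 0.451], [0.301, -0.004, 0.676], [0.301, -0.004, 0.676], [0.301, -0.004, 0.676]] 
 rot [[-0.0001, -0.0, -0.0002], [-0.0002, -0.0, -0.0005], [-0.0003, -0.0, -0.0007], [-0.0003, -0.0, -0.0007], [-0.0003, -0.0, -0.0007]] 
 claw [45, 45, 45, 45, 45]
 slide [[0.0, 0.0, 0.0], [0.0, 0.0, 0.0], [0.0, 0.0, 0.0], [0.0, -0.0, 0.05], [-0.0, 0.0, 0.1]] 
 rot [[0.0, 0.0, 0.0], [0.0, 0.0, 0.0], [0.0, 0.0, 0.0], [0.0, 0.0, 0.0], [0.0, 0.0, 0.0]] 
 claw [45, 45, 45, 45, 45]
 slide [[0.0, 0.0, 0.05], [0.0, 0.0, 0.1], [0.0, -0.0, 0.15], [0.0, 0.0, 0.2], [0.0, 0.0, 0.2]] 
 rot [[0.0, 0.0, 0.0], [0.0, 0.0, 0.0], [0.0, 0.0, 0.0], [0.0, 0.0, 0.0], [0.0, 0.0, 0.0]] 
 claw [45, 45, 45, 45, 45]
 slide [[0.0, 0.0, 0.0], [0.0, 0.0, 0.0], [0.0, 0.0, 0.0]] 
 rot [[0.0, 0.0, 0.0], [0.0, 0.0, 0.0], [0.0, 0.0, 0.0]] 
 claw [45, 45, 45]
```

Emit:
servo_tool --slide '[[0.1, -0.001, 0.225], [0.201, -0.003, 0.451], [0.301, -0.004, 0.676], [0.301, -0.004, 0.676], [0.301, -0.004, 0.676]]' --rot '[[0, 0, -0.0002], [-0.0002, 0, -0.0005], [-0.0003, 0, -0.0007], [-0.0003, 0, -0.0007], [-0.0003, 0, -0.0007]]' --claw '[45, 45, 45, 45, 45]'

```text
time: 8.07
tool_pos: [556.6, -90.0, 118.7]
tcp_rot: [-3.141, 0.438, -3.089]
contact_force: [-0.6, -0.0, -0.7]
grip_width: 53.9
```

Emit:
servo_tool --slide '[[0, 0, 0], [0, 0, 0], [0, 0, 0], [0, 0, 0.05], [0, 0, 0.1]]' --rot '[[0, 0, 0], [0, 0, 0], [0, 0, 0], [0, 0, 0], [0, 0, 0]]' --claw '[45, 45, 45, 45, 45]'

```text
time: 8.7
tool_pos: [564.0, -89.6, 98.2]
tcp_rot: [3.141, 0.436, -3.09]
contact_force: [0.1, 0.1, -1.2]
grip_width: 54.0
```

Emit:
servo_tool --slide '[[0, 0, 0.05], [0, 0, 0.05]]' --rot '[[0, 0, 0], [0, 0, 0]]' --claw '[45, 45]'

```text
time: 8.95
tool_pos: [567.8, -89.1, 88.4]
tcp_rot: [3.14, 0.434, -3.09]
contact_force: [0.9, 0.1, 0.2]
grip_width: 53.8
```

```bash
cat >> h.py <<'E'
def innest(x=NEST):
    p,r=tool(); q=Rn(x[3]).inv().apply(p-x[:3]); d=(Rn(x[3])*RT).inv()*r
    print('tcp in nest',q.round(2),'rot dev',d.as_rotvec().round(4))
E
python3 - <<'E'
from h import *
chain([[0.301,-.004,.676],[-.0003,0,-.0007]],[[0,0,.1],[0,0,0]],[[0,0,.05],[0,0,0]]); innest()
E
```

```text
cmd [568.2 -89.3  89.8] [-3.1416  0.4363 -3.0896] meas [567.8 -89.1  88.4] [ 3.1404  0.4343 -3.0901] F [0.9 0.1 0.2] grip 53.8 t 8.95 q [-0.39  0.43  1.95  0.48  0.41 -2.42]
tcp in nest [-0.96  0.19 34.  ] rot dev [-0.0009  0.002   0.0007]
```

Emit:
servo_tool --slide '[[0, 0, 0.04], [0, 0, 0.08], [0, 0, 0.12], [0, 0, 0.12], [0, 0, 0.12]]' --rot '[[0, 0, 0], [0, 0, 0], [0, 0, 0], [0, 0, 0], [0, 0, 0]]' --claw '[45, 45, 45, 45, 45]'

```text
time: 9.57
tool_pos: [578.2, -88.8, 68.0]
tcp_rot: [3.141, 0.436, -3.09]
contact_force: [-0.2, -0.3, -0.8]
grip_width: 53.8
```

Run:
```python
from h import *
chain([[0,0,.12],[0,0,0]]); innest()
```

```text
cmd [578.3 -88.8  68.1] [-3.1416  0.4363 -3.0896] meas [578.2 -88.8  68. ] [ 3.1415  0.4362 -3.0898] F [-0.2 -0.3 -0.8] grip 53.8 t 9.57 q [-0.38  0.48  1.94  0.52  0.36 -2.46]
tcp in nest [-0.18 -0.09 11.11] rot dev [0.     0.0001 0.0004]
```

Emit:
servo_tool --slide '[[0, 0, 0.025], [0, 0, 0.05], [0, 0, 0.065], [0, 0, 0.07], [0, 0, 0.07]]' --rot '[[0, 0, 0], [0, 0, 0], [0, 0, 0], [0, 0, 0], [0, 0, 0]]' --claw '[45, 45, 45, 45, 45]'

```text
time: 10.2
tool_pos: [583.7, -88.7, 58.2]
tcp_rot: [-3.141, 0.439, -3.089]
contact_force: [-23.4, -1.0, 32.9]
grip_width: 53.5
```

Run:
```python
from h import *
chain([[0,0,.07],[0,0,0]]); innest()
```

```text
cmd [584.2 -88.5  55.4] [-3.1416  0.4363 -3.0896] meas [583.7 -88.7  58.2] [-3.1409  0.4391 -3.0892] F [-23.4  -1.   32.9] grip 53.5 t 10.2 q [-0.38  0.5   1.94  0.55  0.34 -2.49]
tcp in nest [ 0.66 -0.19 -0.17] rot dev [ 0.0006 -0.0028 -0.0002]
```

Emit:
servo_tool --slide '[[0, 0, -0.014], [0, 0, -0.014], [0, 0, -0.014], [0, 0, -0.014], [0, 0, -0.014]]' --rot '[[0, 0, 0], [0, 0, 0], [0, 0, 0], [0, 0, 0], [0, 0, 0]]' --claw '[45, 45, 66, 66, 66]'

```text
time: 10.82
tool_pos: [582.8, -88.5, 57.5]
tcp_rot: [3.141, 0.436, -3.09]
contact_force: [0.3, -0.3, 0.1]
grip_width: 65.8
```

Emit:
servo_tool --slide '[[0, 0, -0.1], [0, 0, -0.3], [0, 0, -0.55], [0, 0, -0.8], [0, 0, -0.95]]' --rot '[[0, 0, 0], [0, 0, 0], [0, 0, 0], [0, 0, 0], [0, 0, 0]]' --claw '[75, 80, 91, 91, 91]'

```text
time: 11.45
tool_pos: [502.3, -92.9, 232.3]
tcp_rot: [-3.14, 0.438, -3.089]
contact_force: [0.3, -0.2, -0.4]
grip_width: 90.9
```

Emit:
servo_tool --slide '[[-0.3, 0, 0], [-0.3, 0, 0]]' --rot '[[0, 0, 0], [0, 0, 0]]' --claw '[91, 91]'

```text
time: 11.7
tool_pos: [560.2, -90.4, 258.2]
tcp_rot: [-3.139, 0.442, -3.088]
contact_force: [-0.0, 0.3, -0.0]
grip_width: 90.7
```

```bash
cat >> h.py <<'E'
def inpocket(zlo,zhi,x=NEST,name=None):
    c=capture('wrist');W=cloud(c)
    if name: cv2.imwrite(f'pics/{name}.png',c['frame'][:,:,::-1])
    N=Rn(x[3]).inv().apply(W.reshape(-1,3)-x[:3])
    m=(np.abs(N[:,:2]).max(1)<31)&(N[:,2]>zlo)&(N[:,2]<zhi); P=N[m]
    A=np.c_[P[:,:2],np.ones(len(P))]; k,*_=np.linalg.lstsq(A,P[:,2],rcond=None); ok=abs(A@k-P[:,2])<1.2
    k,*_=np.linalg.lstsq(A[ok],P[ok,2],rcond=None)
    P=P[ok]; rc=cv2.minAreaRect(np.ascontiguousarray(P[:,:2],np.float32))
    print('pocket n',len(P),'height',k[2].round(2),'slope',k[:2].round(3),'rect',np.round(rc[0],2),np.round(rc[1],1),round(rc[2],1),'x',np.percentile(P[:,0],[.5,99.5]).round(1),'y',np.percentile(P[:,1],[.5,99.5]).round(1))
E
python3 - <<'E'
from h import *
chain([[0,0,-.014],[0,0,0]],[[0,0,-.95],[0,0,0]],[[-.3,0,0],[0,0,0]]); fitnest(NEST); inpocket(12,24,name='w_in1')
E
```

```text
cmd [557.1 -89.9 255.5] [-3.1416  0.4363 -3.0896] meas [560.2 -90.4 258.2] [-3.1389  0.442  -3.0879] F [-0.   0.3 -0. ] grip 90.7 t 11.7 q [-0.4   0.18  1.75  0.25  0.83 -2.16]
wrist nest [583.   -88.25  58.27] yaw 0.0534 n 11554 med 0.7 frac<1.5 0.69
pocket n 2868 height 17.97 slope [-0.004 -0.   ] rect [-1.21 -1.04] [54.8 59.3] 0.1 x [-26.9  26.1] y [-26.8  26.4]
```

Run:
```python
from h import *
plan([((384.5,-309.5,185),down(1.99),91,None),((384.5,-309.5,185),down(1.99),91,3)],cmdpose())
```

```text
11 rows
 slide [[0.123, -0.131, -0.009], [0.245, -0.263, -0.017], [0.368, -0.394, -0.026], [0.491, -0.526, -0.034], [0.614, -0.657, -0.043]] 
 rot [[0.0104, 0.0152, 0.0471], [0.0209, 0.0304, 0.0942], [0.0313, 0.0456, 0.1413], [0.0418, 0.0608, 0.1884], [0.0522, 0.076, 0.2355]] 
 claw [91, 91, 91, 91, 91]
 slide [[-0.001, -0.177, 0.033], [-0.002, -0.354, 0.067], [-0.003, -0.531, 0.1], [-0.003, -0.531, 0.1], [-0.003, -0.531, 0.1]] 
 rot [[0.0104, 0.0152, 0.0471], [0.0209, 0.0304, 0.0942], [0.0313, 0.0456, 0.1413], [0.0313, 0.0456, 0.1413], [0.0313, 0.0456, 0.1413]] 
 claw [91, 91, 91, 91, 91]
 slide [[0.0, 0.0, 0.0]] 
 rot [[0.0, 0.0, 0.0]] 
 claw [91]
```

Emit:
servo_tool --slide '[[0.123, -0.131, -0.009], [0.245, -0.263, -0.017], [0.368, -0.394, -0.026], [0.491, -0.526, -0.034], [0.614, -0.657, -0.043]]' --rot '[[0.0104, 0.0152, 0.0471], [0.0209, 0.0304, 0.0942], [0.0313, 0.0456, 0.1413], [0.0418, 0.0608, 0.1884], [0.0522, 0.076, 0.2355]]' --claw '[91, 91, 91, 91, 91]'

```text
time: 12.42
tool_pos: [447.1, -227.2, 210.1]
tcp_rot: [3.077, 0.156, 2.425]
contact_force: [0.7, -0.1, -0.7]
grip_width: 90.9
```

Emit:
servo_tool --slide '[[-0.001, -0.177, 0.033], [-0.002, -0.354, 0.067], [-0.003, -0.531, 0.1], [-0.003, -0.531, 0.1], [-0.003, -0.531, 0.1]]' --rot '[[0.0104, 0.0152, 0.0471], [0.0209, 0.0304, 0.0942], [0.0313, 0.0456, 0.1413], [0.0313, 0.0456, 0.1413], [0.0313, 0.0456, 0.1413]]' --claw '[91, 91, 91, 91, 91]'

```text
time: 13.05
tool_pos: [383.8, -308.7, 184.4]
tcp_rot: [3.141, -0.002, 1.99]
contact_force: [-0.2, -0.2, 0.2]
grip_width: 91.4
```

Emit:
servo_tool --slide '[[0, 0, 0], [0, 0, 0]]' --rot '[[0, 0, 0], [0, 0, 0]]' --claw '[91, 91]'

```text
time: 13.3
tool_pos: [384.6, -308.9, 185.2]
tcp_rot: [3.141, 0.0, 1.991]
contact_force: [1.3, 0.1, 0.2]
grip_width: 91.0
```

Run:
```python
from h import *
p,r=chain([[.614,-.657,-.043],[0.0522,0.076,0.2355]],[[-.003,-.531,.1],[0.0313,0.0456,0.1413]])
rc,P=rect(7,17,(384.5,-309.5),50,'w_sp')
yaw=1.99; a=np.radians(rc[2]); cand=[np.pi+a+k*np.pi/2 for k in range(-4,4)]; y=min(cand,key=lambda t:abs(t-1.99)); print('yaw',y)
d=down(y);C=rc[0]
plan([((*C,50),d,91,3),((*C,2.2),d,91,2)],(p,r))
```

```text
cmd [ 384.5 -309.5  185. ] [ 3.1416e+00 -1.0000e-04  1.9898e+00] meas [ 384.6 -308.9  185.2] [3.1411e+00 3.0000e-04 1.9911e+00] F [1.3 0.1 0.2] grip 91.0 t 13.3 q [-0.83  0.32  1.67  0.    1.14 -1.25]
n 2105 rect [ 384.3 -309.6] [53.9 53.8] 24.23 z 12.1 bench 0.2 bbox [293 154  55  53]
yaw 1.9936518462551875
5 rows
 slide [[0.0, -0.0, 0.225], [0.0, -0.001, 0.45], [0.0, -0.001, 0.675], [0.0, -0.001, 0.795], [0.0, -0.001, 0.914]] 
 rot [[0.0, -0.0, -0.0004], [0.0, -0.0, -0.0008], [0.0, -0.0, -0.0012], [0.0, -0.0, -0.0012], [0.0, -0.0, -0.0012]] 
 claw [91, 91, 91, 91, 91]
```

Emit:
servo_tool --slide '[[0, 0, 0.25], [0, -0.001, 0.5], [0, -0.001, 0.72], [0, -0.001, 0.85], [0, -0.001, 0.89]]' --rot '[[0, 0, -0.0004], [0, 0, -0.0008], [0, 0, -0.0012], [0, 0, -0.0012], [0, 0, -0.0012]]' --claw '[91, 91, 91, 80, 80]'

```text
time: 13.98
tool_pos: [383.7, -308.7, 5.7]
tcp_rot: [-3.141, -0.003, 1.994]
contact_force: [-0.1, -0.1, 0.8]
grip_width: 80.6
```

Emit:
servo_tool --slide '[[0, 0, 0.01], [0, 0, 0.023], [0, 0, 0.023], [0, 0, 0.023], [0, 0, 0.023]]' --rot '[[0, 0, 0], [0, 0, 0], [0, 0, 0], [0, 0, 0], [0, 0, 0]]' --claw '[75, 75, 45, 45, 45]'

```text
time: 14.6
tool_pos: [384.3, -309.8, 2.8]
tcp_rot: [3.141, 0.001, 1.993]
contact_force: [0.3, -0.1, 2.0]
grip_width: 53.6
```

Emit:
servo_tool --slide '[[0, 0, 0], [0, 0, 0], [0, 0, 0]]' --rot '[[0, 0, 0], [0, 0, 0], [0, 0, 0]]' --claw '[45, 45, 45]'

```text
time: 14.98
tool_pos: [384.3, -309.8, 2.8]
tcp_rot: [3.141, 0.001, 1.993]
contact_force: [-0.3, -0.2, 5.0]
grip_width: 53.2
```

Run:
```python
from h import *
p,r=chain([[0,-.001,.89],[0,0,-.0012]],[[0,0,.023],[0,0,0]])
# go up, then over to nest (0,0,90), then to z=65
P,r2=npose(NEST,[25,0,130]);P2,_=npose(NEST,[0,0,60])
print(P)
plan([(p+[0,0,170],r,45,3),(P,r2,45,None),(P2,r2,45,2),(P2,r2,45,5)],(p,r))
```

```text
cmd [ 384.3 -309.6    2.4] [ 3.1416e+00 -1.0000e-04  1.9935e+00] meas [ 384.3 -309.8    2.8] [3.1412e+00 6.0000e-04 1.9933e+00] F [-0.3 -0.2  5. ] grip 53.2 t 14.97 q [-0.83  0.59  1.86  0.    0.69 -1.26]
[550.76129323 -90.18439067 186.42546886]
18 rows
 slide [[0.0, 0.0, -0.283], [0.0, 0.0, -0.567], [0.0, 0.0, -0.85], [0.082, 0.151, -0.859], [0.165, 0.302, -0.867]] 
 rot [[0.0, 0.0, 0.0], [0.0, 0.0, 0.0], [0.0, 0.0, 0.0], [-0.0104, -0.0152, -0.047], [-0.0208, -0.0304, -0.0939]] 
 claw [45, 45, 45, 45, 45]
 slide [[0.034, 0.169, -0.004], [0.068, 0.338, -0.008], [0.102, 0.507, -0.011], [0.137, 0.676, -0.015], [0.171, 0.844, -0.019]] 
 rot [[-0.0104, -0.0152, -0.047], [-0.0208, -0.0304, -0.0939], [-0.0312, -0.0456, -0.1409], [-0.0416, -0.0609, -0.1878], [-0.052, -0.0761, -0.2348]] 
 claw [45, 45, 45, 45, 45]
 slide [[-0.085, 0.147, 0.03], [-0.032, 0.144, 0.208], [0.022, 0.141, 0.386], [0.022, 0.141, 0.386], [0.022, 0.141, 0.386]] 
 rot [[-0.0104, -0.0152, -0.047], [-0.0104, -0.0152, -0.047], [-0.0104, -0.0152, -0.047], [-0.0104, -0.0152, -0.047], [-0.0104, -0.0152, -0.047]] 
 claw [45, 45, 45, 45, 45]
 slide [[0.0, 0.0, 0.0], [0.0, 0.0, 0.0], [0.0, 0.0, 0.0]] 
 rot [[0.0, 0.0, 0.0], [0.0, 0.0, 0.0], [0.0, 0.0, 0.0]] 
 claw [45, 45, 45]
```

Emit:
servo_tool --slide '[[0, 0, -0.283], [0, 0, -0.567], [0, 0, -0.85], [0.082, 0.151, -0.859], [0.165, 0.302, -0.867]]' --rot '[[0, 0, 0], [0, 0, 0], [0, 0, 0], [-0.0104, -0.0152, -0.047], [-0.0208, -0.0304, -0.0939]]' --claw '[45, 45, 45, 45, 45]'

```text
time: 15.6
tool_pos: [426.2, -254.4, 176.5]
tcp_rot: [3.09, 0.107, 2.29]
contact_force: [0.4, 0.1, -1.0]
grip_width: 53.8
```

Emit:
servo_tool --slide '[[0.034, 0.169, -0.004], [0.068, 0.338, -0.008], [0.102, 0.507, -0.011], [0.137, 0.676, -0.015], [0.171, 0.844, -0.019]]' --rot '[[-0.0104, -0.0152, -0.047], [-0.0208, -0.0304, -0.0939], [-0.0312, -0.0456, -0.1409], [-0.0416, -0.0609, -0.1878], [-0.052, -0.0761, -0.2348]]' --claw '[45, 45, 45, 45, 45]'

```text
time: 16.23
tool_pos: [529.9, -116.5, 184.4]
tcp_rot: [3.111, 0.387, 3.039]
contact_force: [0.4, -0.3, -0.2]
grip_width: 53.7
```

Emit:
servo_tool --slide '[[-0.085, 0.147, 0.03], [-0.085, 0.147, 0.03], [-0.032, 0.144, 0.208], [0.022, 0.141, 0.386], [0.022, 0.141, 0.386]]' --rot '[[-0.0104, -0.0152, -0.047], [-0.0104, -0.0152, -0.047], [-0.0104, -0.0152, -0.047], [-0.0104, -0.0152, -0.047], [-0.0104, -0.0152, -0.047]]' --claw '[45, 45, 45, 45, 45]'

```text
time: 16.85
tool_pos: [555.5, -89.7, 109.5]
tcp_rot: [3.138, 0.43, -3.093]
contact_force: [0.5, -0.1, -0.6]
grip_width: 53.7
```

Emit:
servo_tool --slide '[[0, 0, 0], [0, 0, 0], [0, 0, 0]]' --rot '[[0, 0, 0], [0, 0, 0], [0, 0, 0]]' --claw '[45, 45, 45]'

```text
time: 17.23
tool_pos: [558.0, -90.2, 113.5]
tcp_rot: [-3.141, 0.438, -3.089]
contact_force: [0.1, 0.1, 0.1]
grip_width: 53.3
```

Run:
```python
from h import *
p,r=chain([[.165,.302,-.867],[-0.0208,-0.0304,-0.0939]],[[.171,.844,-.019],[-0.052,-0.0761,-0.2348]],[[.022,.141,.386],[-0.0104,-0.0152,-0.047]])
innest()
c=capture('wrist');W=cloud(c).reshape(-1,3); tp,tr=tool(); T=tr.inv().apply(W-tp)
m=(abs(T[:,0])<45)&(abs(T[:,1])<24)&(T[:,2]>-30)&(T[:,2]<8)
print(m.sum(),np.nanpercentile(T[m],[1,5,50,95,99],axis=0).round(1))
nestplan([([0,0,60],1),([0,0,26],4),([0,0,26],2)],45)
```

```text
cmd [557.6 -89.9 112.3] [-3.1414  0.4362 -3.0893] meas [558.  -90.2 113.5] [-3.1405  0.4382 -3.0894] F [0.1 0.1 0.1] grip 53.3 t 17.23 q [-0.4   0.37  1.96  0.43  0.46 -2.38]
tcp in nest [ 0.7  -0.42 60.89] rot dev [ 0.0011 -0.0019 -0.    ]
5936 [[-26.8 -23.7 -11. ]
 [-25.3 -22.2 -10.5]
 [ 16.3   0.1  -9.5]
 [ 27.1  22.1  -1.9]
 [ 27.3  23.6   1.7]]
7 rows
 slide [[-0.001, 0.0, -0.001], [-0.001, 0.0, 0.042], [-0.001, 0.0, 0.084], [-0.001, 0.0, 0.127], [-0.001, 0.0, 0.169]] 
 rot [[-0.0, -0.0, 0.0], [-0.0, -0.0, 0.0], [-0.0, -0.0, 0.0], [-0.0, -0.0, 0.0], [-0.0, -0.0, 0.0]] 
 claw [45, 45, 45, 45, 45]
 slide [[0.0, 0.0, 0.0], [0.0, 0.0, 0.0]] 
 rot [[0.0, 0.0, 0.0], [0.0, 0.0, 0.0]] 
 claw [45, 45]
```

Emit:
servo_tool --slide '[[-0.001, 0, 0.045], [-0.001, 0, 0.09], [-0.001, 0, 0.13], [-0.001, 0, 0.17], [-0.001, 0, 0.17]]' --rot '[[0, 0, 0], [0, 0, 0], [0, 0, 0], [0, 0, 0], [0, 0, 0]]' --claw '[45, 45, 45, 45, 45]'

```text
time: 17.9
tool_pos: [571.8, -89.0, 80.5]
tcp_rot: [3.141, 0.435, -3.09]
contact_force: [0.1, -0.1, -0.0]
grip_width: 53.7
```

Emit:
servo_tool --slide '[[0, 0, 0], [0, 0, 0.01], [0, 0, 0.02], [0, 0, 0.028], [0, 0, 0.028]]' --rot '[[0, 0, 0], [0, 0, 0], [0, 0, 0], [0, 0, 0], [0, 0, 0]]' --claw '[45, 45, 45, 45, 45]'

```text
time: 18.52
tool_pos: [574.3, -89.0, 76.6]
tcp_rot: [-3.141, 0.436, -3.089]
contact_force: [-1.2, -0.5, 3.3]
grip_width: 53.7
```

Run:
```python
from h import *
p,r=chain([[-.001,0,.17],[0,0,0]],[[0,0,.028],[0,0,0]])
innest()
```

```text
cmd [574.5 -89.   76.4] [-3.1414  0.4362 -3.0893] meas [574.3 -89.   76.6] [-3.1415  0.4364 -3.0895] F [-1.2 -0.5  3.3] grip 53.7 t 18.52 q [-0.39  0.46  1.95  0.5   0.38 -2.44]
tcp in nest [-0.04 -0.09 20.49] rot dev [ 0.0002 -0.0001  0.0001]
```

Emit:
servo_tool --slide '[[0, 0, 0], [0, 0, 0], [0, 0, -0.1], [0, 0, -0.35], [0, 0, -0.6]]' --rot '[[0, 0, 0], [0, 0, 0], [0, 0, 0], [0, 0, 0], [0, 0, 0]]' --claw '[66, 66, 75, 91, 91]'

```text
time: 19.15
tool_pos: [522.9, -91.7, 185.9]
tcp_rot: [3.141, 0.435, -3.09]
contact_force: [1.2, -0.4, -0.5]
grip_width: 89.3
```

Emit:
servo_tool --slide '[[-0.15, 0, -0.15], [-0.3, 0, -0.3], [-0.3, 0, -0.3], [-0.3, 0, -0.3]]' --rot '[[0, 0, 0], [0, 0, 0], [0, 0, 0], [0, 0, 0]]' --claw '[91, 91, 91, 91]'

```text
time: 19.65
tool_pos: [552.1, -89.9, 263.9]
tcp_rot: [3.141, 0.435, -3.09]
contact_force: [0.3, 0.1, -0.3]
grip_width: 90.9
```

Run:
```python
from h import *
p,r=chain([[0,0,-.6],[0,0,0]],[[-.3,0,-.3],[0,0,0]]); inpocket(25,34,name='w_in2')
plan([((592.5,-268,185),down(np.pi-.2),91,None),((592.5,-268,185),down(np.pi-.2),91,3)],(p,r))
```

```text
cmd [552.8 -90.1 264.9] [-3.1414  0.4362 -3.0893] meas [552.1 -89.9 263.9] [ 3.1409  0.4347 -3.0895] F [ 0.3  0.1 -0.3] grip 90.9 t 19.65 q [-0.41  0.16  1.75  0.25  0.85 -2.16]
pocket n 2227 height 29.86 slope [-0.     0.003] rect [-0.11  0.36] [60.9 56.7] 89.9 x [-28.4  26.3] y [-27.   26.6]
7 rows
 slide [[0.008, -0.225, 0.107], [0.016, -0.449, 0.213], [0.024, -0.674, 0.32], [0.032, -0.899, 0.426], [0.032, -0.899, 0.426]] 
 rot [[0.0044, 0.0345, 0.0198], [0.0087, 0.0691, 0.0395], [0.0131, 0.1036, 0.0593], [0.0175, 0.1381, 0.079], [0.0175, 0.1381, 0.079]] 
 claw [91, 91, 91, 91, 91]
 slide [[0.0, 0.0, 0.0], [0.0, 0.0, 0.0]] 
 rot [[0.0, 0.0, 0.0], [0.0, 0.0, 0.0]] 
 claw [91, 91]
```

Emit:
servo_tool --slide '[[0.008, -0.225, 0.107], [0.016, -0.449, 0.213], [0.024, -0.674, 0.32], [0.032, -0.899, 0.426], [0.032, -0.899, 0.426]]' --rot '[[0.0044, 0.0345, 0.0198], [0.0087, 0.0691, 0.0395], [0.0131, 0.1036, 0.0593], [0.0175, 0.1381, 0.079], [0.0175, 0.1381, 0.079]]' --claw '[75, 70, 68, 68, 68]'

```text
time: 20.32
tool_pos: [591.3, -270.1, 177.3]
tcp_rot: [3.138, -0.011, 2.939]
contact_force: [-0.7, 1.0, -0.5]
grip_width: 68.4
```

Emit:
servo_tool --slide '[[0, 0, 0], [0, 0, 0], [0, 0, 0]]' --rot '[[0, 0, 0], [0, 0, 0], [0, 0, 0]]' --claw '[68, 68, 68]'

```text
time: 20.7
tool_pos: [592.2, -267.4, 186.9]
tcp_rot: [-3.141, 0.003, 2.942]
contact_force: [0.1, 0.4, -0.2]
grip_width: 67.7
```

Run:
```python
from h import *
p,r=chain([[.032,-.899,.426],[0.0175,0.1381,0.079]])
rc,P=rect(6,15,(592.5,-268),40,'w_disc')
C,rad=cv2.minEnclosingCircle(np.ascontiguousarray(P[:,:2],np.float32)); print(C,rad,P.mean(0))
d=r
plan([((*C,45),d,68,3),((*C,9),d,68,1),((*C,2.7),d,68,1)],(p,r))
```

```text
cmd [ 592.4 -268.1  185. ] [-3.1415e+00  1.0000e-04  2.9416e+00] meas [ 592.2 -267.4  186.9] [-3.1409e+00  2.7000e-03  2.9425e+00] F [ 0.1  0.4 -0.2] grip 67.7 t 20.7 q [-0.54  0.6   1.21  0.    1.33 -1.91]
n 2109 rect [ 592.2 -268.6] [52.6 52.6] 45.1 z 10.1 bench 0.2 bbox [294 154  53  52]
(592.5646362304688, -268.3954772949219) 26.90765380859375 [ 591.72903456 -268.20382501   10.07488777]
5 rows
 slide [[-0.0, -0.0, 0.233], [-0.001, -0.001, 0.467], [-0.001, -0.001, 0.7], [-0.001, -0.001, 0.88], [-0.001, -0.001, 0.912]] 
 rot [[0.0, 0.0, 0.0], [0.0, 0.0, 0.0], [0.0, 0.0, 0.0], [0.0, 0.0, 0.0], [0.0, 0.0, 0.0]] 
 claw [68, 68, 68, 68, 68]
```

View pics/w_disc.png

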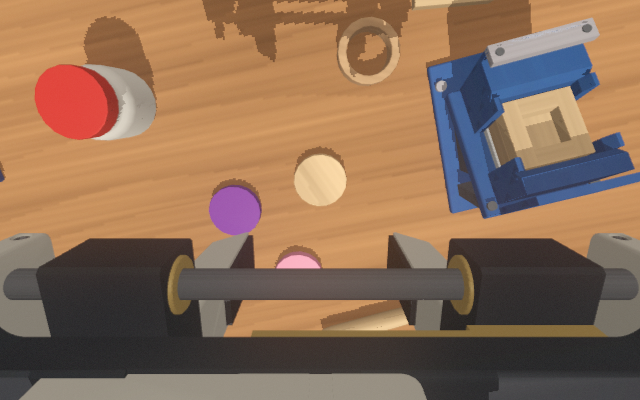

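Emit:
servo_tool --slide '[[0, 0, 0.25], [-0.001, -0.001, 0.5], [-0.001, -0.001, 0.72], [-0.001, -0.001, 0.85], [-0.001, -0.001, 0.89]]' --rot '[[0, 0, 0], [0, 0, 0], [0, 0, 0], [0, 0, 0], [0, 0, 0]]' --claw '[68, 68, 68, 68, 68]'

```text
time: 21.38
tool_pos: [591.6, -267.6, 6.0]
tcp_rot: [3.141, -0.002, 2.942]
contact_force: [0.9, -0.1, 0.8]
grip_width: 68.2
```

Emit:
servo_tool --slide '[[0, 0, 0.01], [0, 0, 0.021], [0, 0, 0.021], [0, 0, 0.021], [0, 0, 0.021]]' --rot '[[0, 0, 0], [0, 0, 0], [0, 0, 0], [0, 0, 0], [0, 0, 0]]' --claw '[68, 68, 68, 45, 45]'

```text
time: 22.0
tool_pos: [592.6, -268.5, 3.2]
tcp_rot: [-3.141, 0.001, 2.941]
contact_force: [0.8, 0.1, 2.1]
grip_width: 52.6
```

Emit:
servo_tool --slide '[[0, 0, 0], [0, 0, 0], [0, 0, 0]]' --rot '[[0, 0, 0], [0, 0, 0], [0, 0, 0]]' --claw '[45, 45, 45]'

```text
time: 22.38
tool_pos: [592.5, -268.5, 3.2]
tcp_rot: [-3.141, 0.001, 2.941]
contact_force: [-1.4, 0.6, 3.4]
grip_width: 52.9
```

Run:
```python
from h import *
p,r=chain([[-.001,-.001,.89],[0,0,0]],[[0,0,.021],[0,0,0]])
P,r2=npose(NEST,[25,0,130]);P2,_=npose(NEST,[0,0,68])
plan([(p+[0,0,170],r,45,3),(P,r2,45,None),(P,r2,45,1),(P2,r2,45,2),(P2,r2,45,4)],(p,r))
```

```text
cmd [ 592.5 -268.3    2.8] [-3.1415e+00  1.0000e-04  2.9416e+00] meas [ 592.5 -268.5    3.2] [-3.1414e+00  6.0000e-04  2.9414e+00] F [-1.4  0.6  3.4] grip 52.9 t 22.38 q [-0.54  0.8   1.39  0.    0.96 -1.91]
14 rows
 slide [[-0.0, -0.0, -0.283], [-0.0, -0.0, -0.567], [-0.0, -0.0, -0.85], [0.095, 0.208, -0.867], [0.191, 0.416, -0.884]] 
 rot [[0.0, 0.0, 0.0], [0.0, 0.0, 0.0], [0.0, 0.0, 0.0], [-0.0044, -0.0345, -0.0197], [-0.0088, -0.0691, -0.0395]] 
 claw [45, 45, 45, 45, 45]
 slide [[0.064, 0.218, -0.028], [0.128, 0.437, -0.057], [0.128, 0.437, -0.057], [0.155, 0.436, 0.108], [0.183, 0.435, 0.273]] 
 rot [[-0.0044, -0.0345, -0.0197], [-0.0088, -0.0691, -0.0395], [-0.0088, -0.0691, -0.0395], [-0.0088, -0.0691, -0.0395], [-0.0088, -0.0691, -0.0395]] 
 claw [45, 45, 45, 45, 45]
 slide [[0.0, 0.0, 0.0], [0.0, 0.0, 0.0], [0.0, 0.0, 0.0], [0.0, 0.0, 0.0]] 
 rot [[0.0, 0.0, 0.0], [0.0, 0.0, 0.0], [0.0, 0.0, 0.0], [0.0, 0.0, 0.0]] 
 claw [45, 45, 45, 45]
```

Emit:
servo_tool --slide '[[0, 0, -0.283], [0, 0, -0.567], [0, 0, -0.85], [0.095, 0.208, -0.867], [0.191, 0.416, -0.884]]' --rot '[[0, 0, 0], [0, 0, 0], [0, 0, 0], [-0.0044, -0.0345, -0.0197], [-0.0088, -0.0691, -0.0395]]' --claw '[45, 45, 45, 45, 45]'

```text
time: 23.0
tool_pos: [571.7, -178.6, 180.3]
tcp_rot: [3.128, 0.223, 3.066]
contact_force: [-0.1, -0.2, -0.7]
grip_width: 52.3
```

Emit:
servo_tool --slide '[[0.064, 0.218, -0.028], [0.128, 0.437, -0.057], [0.128, 0.437, -0.057], [0.155, 0.436, 0.108], [0.183, 0.435, 0.273]]' --rot '[[-0.0044, -0.0345, -0.0197], [-0.0088, -0.0691, -0.0395], [-0.0088, -0.0691, -0.0395], [-0.0088, -0.0691, -0.0395], [-0.0088, -0.0691, -0.0395]]' --claw '[45, 45, 45, 45, 45]'

```text
time: 23.62
tool_pos: [555.2, -90.7, 119.5]
tcp_rot: [-3.14, 0.438, -3.089]
contact_force: [-0.1, -0.1, -0.7]
grip_width: 53.0
```

Emit:
servo_tool --slide '[[0, 0, 0], [0, 0, 0], [0, 0, 0], [0, 0, 0]]' --rot '[[0, 0, 0], [0, 0, 0], [0, 0, 0], [0, 0, 0]]' --claw '[45, 45, 45, 45]'

```text
time: 24.12
tool_pos: [554.7, -90.2, 120.7]
tcp_rot: [-3.141, 0.438, -3.089]
contact_force: [0.1, 1.3, 0.1]
grip_width: 52.6
```

Run:
```python
from h import *
p,r=chain([[.191,.416,-.884],[-0.0088,-0.0691,-0.0395]],[[.183,.435,.273],[-0.0088,-0.0691,-0.0395]])
innest()
c=capture('wrist');W=cloud(c).reshape(-1,3); tp,tr=tool(); T=tr.inv().apply(W-tp)
m=(abs(T[:,0])<45)&(abs(T[:,1])<10)&(T[:,2]>-30)&(T[:,2]<8)
print(m.sum(),np.nanpercentile(T[m],[1,5,50,95,99],axis=0).round(1))
nestplan([([0,0,38],4),([0,0,38],2),([0,0,32.6],3)],45)
```

```text
cmd [554.3 -89.8 119.6] [ 3.1415  0.4366 -3.0894] meas [554.7 -90.2 120.7] [-3.1409  0.4384 -3.0892] F [0.1 1.3 0.1] grip 52.6 t 24.12 q [-0.41  0.35  1.96  0.42  0.47 -2.37]
tcp in nest [ 0.77 -0.18 68.79] rot dev [ 0.0007 -0.002  -0.0001]
2894 [[-25.9  -9.8  -8.5]
 [-24.1  -8.9  -8.2]
 [ 10.8   0.1  -7.1]
 [ 25.6   8.9  -4.7]
 [ 26.2   9.8   0.7]]
9 rows
 slide [[-0.0, -0.0, 0.037], [-0.0, -0.0, 0.075], [-0.0, -0.001, 0.112], [-0.0, -0.001, 0.15], [-0.0, -0.001, 0.15]] 
 rot [[0.0, 0.0, 0.0], [0.0, 0.0, 0.0], [0.0, 0.0001, 0.0], [0.0, 0.0001, 0.0], [0.0, 0.0001, 0.0]] 
 claw [45, 45, 45, 45, 45]
 slide [[0.0, 0.0, 0.0], [0.0, -0.0, 0.009], [0.0, 0.0, 0.018], [0.0, 0.0, 0.027]] 
 rot [[0.0, 0.0, 0.0], [0.0, 0.0, 0.0], [0.0, 0.0, 0.0], [0.0, 0.0, 0.0]] 
 claw [45, 45, 45, 45]
```

Emit:
servo_tool --slide '[[0, 0, 0.04], [0, 0, 0.075], [0, 0, 0.112], [0, -0.001, 0.15], [0, -0.001, 0.15]]' --rot '[[0, 0, 0], [0, 0, 0], [0, 0, 0], [0, 0, 0], [0, 0, 0]]' --claw '[45, 45, 45, 45, 45]'

```text
time: 24.8
tool_pos: [566.7, -89.3, 91.5]
tcp_rot: [3.141, 0.435, -3.09]
contact_force: [0.2, -0.5, -0.2]
grip_width: 52.8
```

Emit:
servo_tool --slide '[[0, 0, 0], [0, 0, 0.009], [0, 0, 0.018], [0, 0, 0.027], [0, 0, 0.027]]' --rot '[[0, 0, 0], [0, 0, 0], [0, 0, 0], [0, 0, 0], [0, 0, 0]]' --claw '[45, 45, 45, 45, 45]'

```text
time: 25.42
tool_pos: [569.1, -89.3, 87.7]
tcp_rot: [3.142, 0.437, -3.09]
contact_force: [-2.8, 0.7, 3.3]
grip_width: 53.0
```

Run:
```python
from h import *
p,r=chain([[0,-.001,.15],[0,0,0]],[[0,0,.027],[0,0,0]])
innest()
```

```text
cmd [569.2 -89.2  87.5] [ 3.1415  0.4366 -3.0894] meas [569.1 -89.3  87.7] [ 3.1415  0.4369 -3.0895] F [-2.8  0.7  3.3] grip 53.0 t 25.43 q [-0.39  0.43  1.95  0.48  0.4  -2.42]
tcp in nest [-0.09 -0.1  32.8 ] rot dev [-0.     -0.0005  0.0001]
```

Touching down at the right height; release and check.

Emit:
servo_tool --slide '[[0, 0, 0], [0, 0, 0], [0, 0, -0.1], [0, 0, -0.35], [0, 0, -0.6]]' --rot '[[0, 0, 0], [0, 0, 0], [0, 0, 0], [0, 0, 0], [0, 0, 0]]' --claw '[66, 66, 75, 91, 91]'

```text
time: 26.05
tool_pos: [517.6, -91.9, 196.9]
tcp_rot: [3.141, 0.435, -3.09]
contact_force: [1.2, -0.2, 0.1]
grip_width: 89.0
```

Emit:
servo_tool --slide '[[-0.15, 0, -0.12], [-0.3, 0, -0.24], [-0.3, 0, -0.24], [-0.3, 0, -0.24]]' --rot '[[0, 0, 0], [0, 0, 0], [0, 0, 0], [0, 0, 0]]' --claw '[91, 91, 91, 91]'

```text
time: 26.55
tool_pos: [551.7, -89.9, 264.0]
tcp_rot: [3.141, 0.435, -3.09]
contact_force: [-0.3, 0.6, -0.7]
grip_width: 91.1
```

Run:
```python
from h import *
p,r=chain([[0,0,-.6],[0,0,0]],[[-.3,0,-.24],[0,0,0]]); inpocket(37,43,name='w_in3')
# view pose over cover
plan([((411,281,190),down(np.pi),91,None),((411,281,190),down(np.pi),91,4)],(p,r))
```

```text
cmd [552.6 -90.1 265.1] [ 3.1415  0.4366 -3.0894] meas [551.7 -89.9 264. ] [ 3.1405  0.4348 -3.0896] F [-0.3  0.6 -0.7] grip 91.1 t 26.55 q [-0.41  0.16  1.75  0.25  0.85 -2.16]
pocket n 2685 height 39.84 slope [-0.002  0.001] rect [-0.09 -0.02] [61.4 62. ] 0.1 x [-30.8  30.5] y [-30.5  30.6]
11 rows
 slide [[0.102, 0.27, 0.012], [0.203, 0.54, 0.024], [0.305, 0.81, 0.035]] 
 rot [[0.0005, 0.0198, 0.0023], [0.001, 0.0397, 0.0047], [0.0016, 0.0595, 0.007]] 
 claw [91, 91, 91]
 slide [[0.104, 0.268, 0.03], [0.207, 0.536, 0.06], [0.311, 0.804, 0.089]] 
 rot [[0.0005, 0.0198, 0.0023], [0.001, 0.0397, 0.0047], [0.0016, 0.0595, 0.007]] 
 claw [91, 91, 91]
 slide [[0.102, 0.266, 0.048], [0.102, 0.266, 0.048], [0.102, 0.266, 0.048], [0.102, 0.266, 0.048], [0.102, 0.266, 0.048]] 
 rot [[0.0005, 0.0198, 0.0023], [0.0005, 0.0198, 0.0023], [0.0005, 0.0198, 0.0023], [0.0005, 0.0198, 0.0023], [0.0005, 0.0198, 0.0023]] 
 claw [91, 91, 91, 91, 91]
```

View pics/w_in3.png

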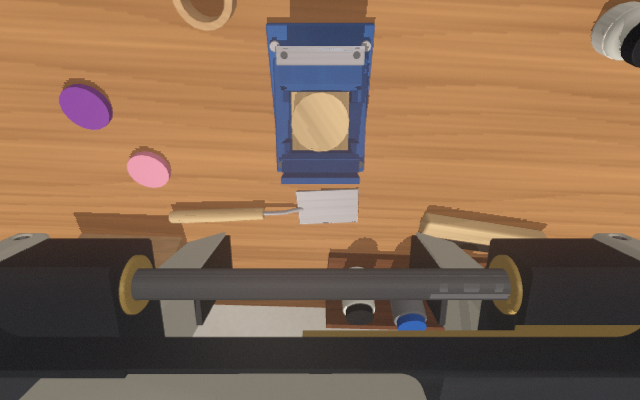

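Emit:
servo_tool --slide '[[0.102, 0.27, 0.012], [0.203, 0.54, 0.024], [0.305, 0.81, 0.035]]' --rot '[[0.0005, 0.0198, 0.0023], [0.001, 0.0397, 0.0047], [0.0016, 0.0595, 0.007]]' --claw '[80, 70, 60]'

```text
time: 26.98
tool_pos: [490.1, 70.0, 231.5]
tcp_rot: [3.139, 0.246, -3.114]
contact_force: [0.2, -0.6, -1.3]
grip_width: 65.6
```

Emit:
servo_tool --slide '[[0.104, 0.268, 0.03], [0.207, 0.536, 0.06], [0.311, 0.804, 0.089]]' --rot '[[0.0005, 0.0198, 0.0023], [0.001, 0.0397, 0.0047], [0.0016, 0.0595, 0.007]]' --claw '[50, 50, 50]'

```text
time: 27.35
tool_pos: [429.5, 229.3, 199.5]
tcp_rot: [3.141, 0.059, -3.135]
contact_force: [2.3, -0.5, 0.7]
grip_width: 50.1
```

Emit:
servo_tool --slide '[[0.102, 0.266, 0.048], [0.102, 0.266, 0.048], [0.102, 0.266, 0.048], [0.102, 0.266, 0.048], [0.102, 0.266, 0.048]]' --rot '[[0.0005, 0.0198, 0.0023], [0.0005, 0.0198, 0.0023], [0.0005, 0.0198, 0.0023], [0.0005, 0.0198, 0.0023], [0.0005, 0.0198, 0.0023]]' --claw '[50, 50, 50, 50, 50]'

```text
time: 27.98
tool_pos: [411.4, 280.1, 190.3]
tcp_rot: [3.142, 0.001, 3.14]
contact_force: [-0.3, 1.2, -0.7]
grip_width: 49.7
```

```bash
cat >> h.py <<'E'
def coverbench(c0=(411,281),name=None):
    c=capture('wrist');W=cloud(c)
    if name: cv2.imwrite(f'pics/{name}.png',c['frame'][:,:,::-1])
    near=np.hypot(W[...,0]-c0[0],W[...,1]-c0[1])<75
    out=[]
    for z0,z1,nm in [(5.3,10.5,'plate'),(26,40,'handle')]:
        m=(near&(W[...,2]>z0)&(W[...,2]<z1)).astype(np.uint8); m=cv2.morphologyEx(m,cv2.MORPH_OPEN,np.ones((3,3)))
        n,l,s,_=cv2.connectedComponentsWithStats(m); k=1+np.argmax(s[1:,4]); P=W[l==k]
        rc=cv2.minAreaRect(np.ascontiguousarray(P[:,:2],np.float32)); print(nm,len(P),np.round(rc[0],1),np.round(rc[1],1),round(rc[2],2),np.median(P[:,2]).round(1),s[k][:4]); out.append((rc,P))
    return out
E
python3 - <<'E'
from h import *
p,r=chain([[.305,.81,.035],[0.0016,0.0595,0.007]],[[.311,.804,.089],[0.0016,0.0595,0.007]],[[.102,.266,.048],[0.0005,0.0198,0.0023]])
coverbench(name='w_cov')
for q in ('cover_lip','cover'): print([ (s['xy'],s['confidence']) for s in mark_of(q,'wrist')[:2]])
E
```

```text
cmd [411.1 281.1 190.1] [-3.1415e+00  4.0000e-04 -3.1414e+00] meas [411.4 280.1 190.3] [3.1415e+00 1.0000e-03 3.1399e+00] F [-0.3  1.2 -0.7] grip 49.7 t 27.98 q [ 0.44  0.33  1.66 -0.    1.16 -1.12]
plate 4975 [408.4 285. ] [101.8  60. ] 7.97 8.0 [291 123  69 103]
handle 499 [413.2 285.7] [39.6 11.9] 7.86 33.9 [318 165  17  42]
[([317.7, 124.8], 0.61)]
[([323.0, 179.4], 0.78)]
```

View pics/w_cov.png

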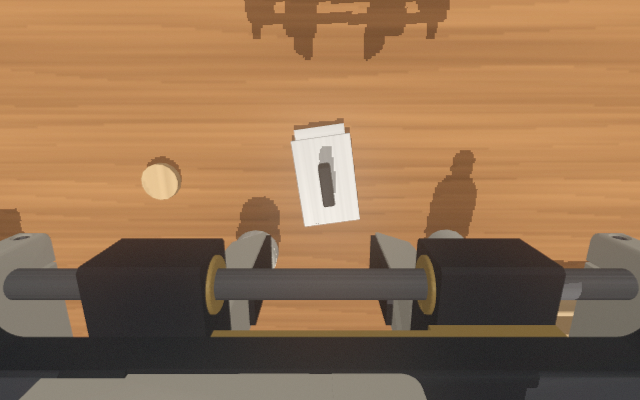

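```bash
cat >> h.py <<'E'
Ry=lambda d:R.from_euler('y',d,degrees=True)
COV=np.array([413.3,285.7,3,.1378]); GT=np.array([-2.,0,9])
def covgrasp(up=0):
    rc=R.from_euler('z',COV[3]); r=rc*Ry(10)*RT
    return COV[:3]+rc.apply(GT)-r.apply([0,0,up]),r
def hook(L,th,x=NEST,gt=GT,g0=10.,dyaw=0):
    rc=Rn(x[3])*Ry(-th)*R.from_euler('z',dyaw); o=x[:3]+Rn(x[3]).apply(L)+rc.apply([56,0,0])
    return o+rc.apply(gt), rc*Ry(g0)*RT
E
python3 - <<'E'
from h import *
p,r=cmdpose(); A,ra=covgrasp(50);B,rb=covgrasp(0); print(A,B,rb.as_euler('xyz'))
plan([(A,ra,50,3),(A,ra,50,2),(B,rb,50,4),(B,rb,50,1)],(p,r))
E
```

```text
[419.91906362 286.61792444  61.24038765] [411.31895881 285.42527139  12.        ] [ 3.14159265 -0.17453293 -3.00379265]
10 rows
 slide [[-0.015, 0.009, 0.215], [-0.029, 0.018, 0.429], [-0.044, 0.028, 0.644], [-0.044, 0.028, 0.644], [-0.044, 0.028, 0.644]] 
 rot [[0.0013, 0.0185, -0.0146], [0.0025, 0.0371, -0.0291], [0.0038, 0.0556, -0.0437], [0.0038, 0.0556, -0.0437], [0.0038, 0.0556, -0.0437]] 
 claw [50, 50, 50, 50, 50]
 slide [[-0.0, 0.0, 0.063], [-0.0, 0.0, 0.125], [-0.0, 0.0, 0.188], [-0.0, 0.0, 0.25], [-0.0, 0.0, 0.25]] 
 rot [[0.0, 0.0, 0.0], [0.0, 0.0, 0.0], [0.0, 0.0, 0.0], [0.0, 0.0, 0.0], [0.0, 0.0, 0.0]] 
 claw [50, 50, 50, 50, 50]
```

Emit:
servo_tool --slide '[[-0.015, 0.009, 0.215], [-0.029, 0.018, 0.429], [-0.044, 0.028, 0.644], [-0.044, 0.028, 0.644], [-0.044, 0.028, 0.644]]' --rot '[[0.0013, 0.0185, -0.0146], [0.0025, 0.0371, -0.0291], [0.0038, 0.0556, -0.0437], [0.0038, 0.0556, -0.0437], [0.0038, 0.0556, -0.0437]]' --claw '[50, 50, 50, 50, 50]'

```text
time: 28.75
tool_pos: [420.3, 286.8, 62.5]
tcp_rot: [3.141, -0.172, -3.005]
contact_force: [0.1, 0.1, -0.1]
grip_width: 49.9
```

Emit:
servo_tool --slide '[[0, 0, 0.063], [0, 0, 0.125], [0, 0, 0.188], [0, 0, 0.25], [0, 0, 0.25]]' --rot '[[0, 0, 0], [0, 0, 0], [0, 0, 0], [0, 0, 0], [0, 0, 0]]' --claw '[50, 50, 50, 50, 50]'

```text
time: 29.38
tool_pos: [410.5, 285.2, 11.0]
tcp_rot: [-3.141, -0.177, -3.004]
contact_force: [0.3, 1.0, 0.6]
grip_width: 50.2
```

Emit:
servo_tool --slide '[[0, 0, 0], [0, 0, 0], [0, 0, 0], [0, 0, 0], [0, 0, 0]]' --rot '[[0, 0, 0], [0, 0, 0], [0, 0, 0], [0, 0, 0], [0, 0, 0]]' --claw '[50, 5, 5, 5, 5]'

```text
time: 30.0
tool_pos: [411.3, 285.5, 12.1]
tcp_rot: [-3.142, -0.174, -3.004]
contact_force: [0.0, 0.2, 0.6]
grip_width: 14.8
```

Run:
```python
from h import *
p,r=chain([[-.044,.028,.644],[.0038,.0556,-.0437]],[[0,0,.25],[0,0,0]])
A,ra=hook([-42,0,110],10)
print(A,ra.as_euler('xyz'))
plan([(p,r,5,2),(p+[0,0,150],r,5,4),(A,ra,5,10),(A,ra,5,4)],(p,r))
```

```text
cmd [411.3 285.5  12. ] [-3.1415 -0.1745 -3.0038] meas [411.3 285.5  12.1] [-3.1416 -0.1744 -3.004 ] F [0.  0.2 0.6] grip 14.8 t 30.0 q [ 0.42  0.65  1.7   0.06  0.96 -1.32]
[537.58103665 -90.87302565 178.32938554] [-3.14159265  0.43633231 -3.08939265]
20 rows
 slide [[0.0, 0.0, 0.0], [0.0, 0.0, 0.0], [0.033, -0.0, -0.185], [0.065, -0.0, -0.369], [0.098, -0.0, -0.554]] 
 rot [[0.0, 0.0, 0.0], [0.0, 0.0, 0.0], [0.0, 0.0, 0.0], [0.0, 0.0, 0.0], [0.0, 0.0, 0.0]] 
 claw [5, 5, 5, 5, 5]
 slide [[0.033, -0.0, -0.185], [-0.002, -0.195, -0.199], [-0.037, -0.39, -0.213], [-0.072, -0.585, -0.228], [-0.106, -0.78, -0.242]] 
 rot [[0.0, 0.0, 0.0], [0.0004, -0.0194, 0.0027], [0.0007, -0.0389, 0.0055], [0.0011, -0.0583, 0.0082], [0.0014, -0.0777, 0.011]] 
 claw [5, 5, 5, 5, 5]
 slide [[-0.044, -0.194, -0.004], [-0.087, -0.388, -0.008], [-0.131, -0.581, -0.012], [-0.175, -0.775, -0.016], [-0.218, -0.969, -0.019]] 
 rot [[0.0004, -0.0194, 0.0027], [0.0007, -0.0389, 0.0055], [0.0011, -0.0583, 0.0082], [0.0014, -0.0777, 0.011], [0.0018, -0.0972, 0.0137]] 
 claw [5, 5, 5, 5, 5]
 slide [[-0.051, -0.192, 0.012], [-0.051, -0.192, 0.012], [-0.051, -0.192, 0.012], [-0.051, -0.192, 0.012], [-0.051, -0.192, 0.012]] 
 rot [[0.0004, -0.0194, 0.0027], [0.0004, -0.0194, 0.0027], [0.0004, -0.0194, 0.0027], [0.0004, -0.0194, 0.0027], [0.0004, -0.0194, 0.0027]] 
 claw [5, 5, 5, 5, 5]
```

Emit:
servo_tool --slide '[[0, 0, 0], [0, 0, 0], [0, 0, 0], [0.033, 0, -0.185], [0.065, 0, -0.369]]' --rot '[[0, 0, 0], [0, 0, 0], [0, 0, 0], [0, 0, 0], [0, 0, 0]]' --claw '[5, 5, 5, 5, 5]'

```text
time: 30.62
tool_pos: [410.8, 285.3, 87.2]
tcp_rot: [-3.141, -0.176, -3.004]
contact_force: [-0.4, -0.6, -1.7]
grip_width: 11.8
```

Emit:
servo_tool --slide '[[0.033, 0, -0.185], [0.066, 0, -0.37], [0.066, 0, -0.37]]' --rot '[[0, 0, 0], [0, 0, 0], [0, 0, 0]]' --claw '[5, 5, 5]'

```text
time: 31.0
tool_pos: [412.4, 286.1, 164.4]
tcp_rot: [3.14, -0.169, -3.004]
contact_force: [0.6, 0.1, -1.9]
grip_width: 11.9
```

```bash
cat >> h.py <<'E'
def held(name=None):
    """cover plate seen in the hand: expressed in ideal cover frame implied by the grasp"""
    c=capture('wrist');W=cloud(c).reshape(-1,3); tp,tr=tool()
    if name: cv2.imwrite(f'pics/{name}.png',c['frame'][:,:,::-1])
    rc=tr*RT.inv()*Ry(10).inv(); o=tp-rc.apply(GT); C=rc.inv().apply(W-o)
    m=(C[:,0]>-70)&(C[:,0]<60)&(abs(C[:,1])<40)&(abs(C[:,2]-5)<6)
    P=C[m]; pl=P[(P[:,0]>-44)&(abs(P[:,1])<28)&(abs(P[:,1])>16)]
    A=np.c_[pl[:,:2],np.ones(len(pl))];k=np.linalg.lstsq(A,pl[:,2],rcond=None)[0]; ok=abs(A@k-pl[:,2])<1; k=np.linalg.lstsq(A[ok],pl[ok,2],rcond=None)[0]
    Q=P[P[:,0]<-20]; lip=P[(P[:,0]<-40)&(abs(P[:,1])<20)]
    print('plate z',k[2].round(2),'slope xy',k[:2].round(4),'n',ok.sum(),'lip xmin',np.percentile(lip[:,0],[.5,2]).round(2) if len(lip) else None)
    F=P[(P[:,0]<-48)]; 
    if len(F): print('lip y',np.percentile(F[:,1],[1,99]).round(1))
    F=P[(P[:,0]>-42)&(P[:,0]<-25)]
    if len(F): print('plate y',np.percentile(F[:,1],[1,99]).round(1))
    rr=cv2.minAreaRect(np.ascontiguousarray(Q[:,:2],np.float32)); print('front rect',np.round(rr[0],1),np.round(rr[1],1),round(rr[2],2))
E
python3 - <<'E'
from h import *
p,r=chain([[.065,0,-.369],[0,0,0]],[[.066,0,-.37],[0,0,0]]); held()
A,ra=hook([-42,0,110],10)
plan([(A,ra,5,10),(A,ra,5,4)],(p,r))
E
```

```text
cmd [411.2 285.5 162.1] [-3.1415 -0.1745 -3.0038] meas [412.4 286.1 164.4] [ 3.14   -0.1692 -3.0036] F [ 0.6  0.1 -1.9] grip 11.9 t 31.0 q [ 0.42  0.45  1.55  0.05  1.3  -1.3 ]
plate z 6.98 slope xy [0.0043 0.0012] n 2821 lip xmin [-54.22 -54.16]
lip y [-24.3  24.7]
plate y [-28.9  29.3]
front rect [-37.1   0.2] [59.9 34.3] 90.0
14 rows
 slide [[-0.035, -0.195, -0.014], [-0.07, -0.39, -0.029], [-0.104, -0.585, -0.043], [-0.139, -0.78, -0.057], [-0.174, -0.975, -0.072]] 
 rot [[0.0004, -0.0194, 0.0027], [0.0007, -0.0389, 0.0055], [0.0011, -0.0583, 0.0082], [0.0014, -0.0777, 0.011], [0.0018, -0.0972, 0.0137]] 
 claw [5, 5, 5, 5, 5]
 slide [[-0.046, -0.193, -0.001], [-0.091, -0.387, -0.002], [-0.137, -0.58, -0.003], [-0.182, -0.774, -0.004], [-0.228, -0.967, -0.004]] 
 rot [[0.0004, -0.0194, 0.0027], [0.0007, -0.0389, 0.0055], [0.0011, -0.0583, 0.0082], [0.0014, -0.0777, 0.011], [0.0018, -0.0972, 0.0137]] 
 claw [5, 5, 5, 5, 5]
 slide [[0.0, -0.0, -0.0], [0.0, -0.0, -0.0], [0.0, -0.0, -0.0], [0.0, -0.0, -0.0]] 
 rot [[0.0, 0.0, 0.0], [0.0, 0.0, 0.0], [0.0, 0.0, 0.0], [0.0, 0.0, 0.0]] 
 claw [5, 5, 5, 5]
```

Emit:
servo_tool --slide '[[-0.035, -0.195, -0.014], [-0.07, -0.39, -0.029], [-0.104, -0.585, -0.043], [-0.139, -0.78, -0.057], [-0.174, -0.975, -0.072]]' --rot '[[0.0004, -0.0194, 0.0027], [0.0007, -0.0389, 0.0055], [0.0011, -0.0583, 0.0082], [0.0014, -0.0777, 0.011], [0.0018, -0.0972, 0.0137]]' --claw '[5, 5, 5, 5, 5]'

```text
time: 31.68
tool_pos: [473.4, 96.1, 168.4]
tcp_rot: [-3.135, 0.129, -3.046]
contact_force: [1.3, 0.6, -1.8]
grip_width: 11.9
```

Emit:
servo_tool --slide '[[-0.046, -0.193, -0.001], [-0.091, -0.387, -0.002], [-0.137, -0.58, -0.003], [-0.182, -0.774, -0.004], [-0.228, -0.967, -0.004]]' --rot '[[0.0004, -0.0194, 0.0027], [0.0007, -0.0389, 0.0055], [0.0011, -0.0583, 0.0082], [0.0014, -0.0777, 0.011], [0.0018, -0.0972, 0.0137]]' --claw '[5, 5, 5, 5, 5]'

```text
time: 32.3
tool_pos: [536.5, -91.8, 176.2]
tcp_rot: [3.14, 0.435, -3.091]
contact_force: [0.4, 0.3, -1.8]
grip_width: 12.0
```

Emit:
servo_tool --slide '[[0, 0, 0], [0, 0, 0], [0, 0, 0], [0, 0, 0], [0, 0, 0]]' --rot '[[0, 0, 0], [0, 0, 0], [0, 0, 0], [0, 0, 0], [0, 0, 0]]' --claw '[5, 5, 5, 5, 5]'

```text
time: 32.92
tool_pos: [537.5, -90.2, 178.3]
tcp_rot: [-3.142, 0.437, -3.088]
contact_force: [-0.0, 0.3, -1.3]
grip_width: 11.7
```

Run:
```python
from h import *
p,r=chain([[-.174,-.975,-.072],[0.0018,-0.0972,0.0137]],[[-.228,-.967,-.004],[0.0018,-0.0972,0.0137]]); held('w_held'); print(tool()[0]); held(); print(tool()[0]); innest()
fitnest(NEST)
```

```text
cmd [537.6 -90.8 178.3] [-3.1415  0.4366 -3.0892] meas [537.5 -90.2 178.3] [-3.1416  0.4366 -3.0884] F [-0.   0.3 -1.3] grip 11.7 t 32.92 q [-0.42  0.23  1.92  0.34  0.62 -2.29]
plate z 5.21 slope xy [0.0005 0.0016] n 2819 lip xmin [-55.15 -55.1 ]
lip y [-24.4  24.5]
plate y [-29.   29.2]
front rect [-37.7  -0. ] [35.2 60. ] 0.07
[537.54751266 -90.36208522 178.36340924]
plate z 5.19 slope xy [-0.0005  0.0004] n 2793 lip xmin [-55.16 -55.11]
lip y [-24.3  24.6]
plate y [-29.   29.2]
front rect [-37.6  -0.1] [35.2 60.1] 0.11
[537.55924278 -90.51021945 178.40129839]
tcp in nest [  9.64   0.36 128.31] rot dev [-0.0001 -0.0004 -0.0005]
wrist nest [583.4  -88.43  58.23] yaw 0.0535 n 4500 med 0.44 frac<1.5 0.97
```

View pics/w_held.png

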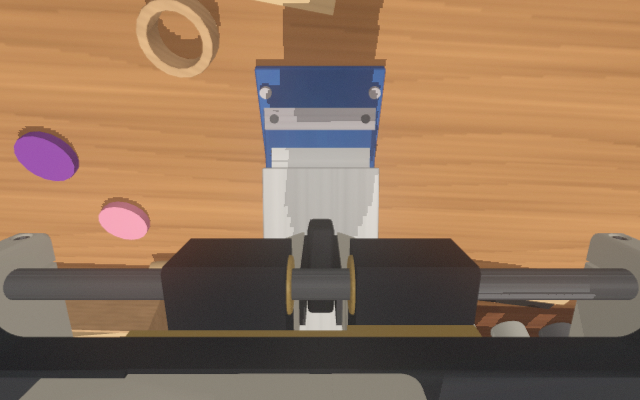

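Run:
```python
from h import *
p,r=cmdpose()
W=[(*hook([-42,0,60],10),5,4),(*hook([-42,0,60],10),5,1),(*hook([-42,0,46.3],10),5,3),(*hook([-42,0,46.3],10),5,2)]
plan(W,(p,r)); q=hook([-42,0,46.3],10)
print('slide in');plan([(*hook([-56.3,0,46.3],10),5,4),(*hook([-56.3,0,46.3],10),5,1)],q)
```

```text
10 rows
 slide [[0.0, -0.0, 0.062], [0.0, -0.0, 0.125], [0.0, -0.0, 0.187], [0.0, -0.0, 0.25], [0.0, -0.0, 0.25]] 
 rot [[0.0, 0.0, 0.0], [0.0, 0.0, 0.0], [0.0, 0.0001, 0.0], [0.0, 0.0001, 0.0], [0.0, 0.0001, 0.0]] 
 claw [5, 5, 5, 5, 5]
 slide [[0.0, 0.0, 0.023], [-0.0, -0.0, 0.046], [0.0, -0.0, 0.068], [0.0, -0.0, 0.068], [0.0, -0.0, 0.068]] 
 rot [[0.0, 0.0, 0.0], [0.0, 0.0, 0.0], [0.0, 0.0, 0.0], [0.0, 0.0, 0.0], [0.0, 0.0, 0.0]] 
 claw [5, 5, 5, 5, 5]
slide in
5 rows
 slide [[0.018, 0.0, 0.0], [0.036, 0.0, -0.0], [0.054, -0.0, -0.0], [0.071, 0.0, -0.0], [0.071, 0.0, -0.0]] 
 rot [[0.0, 0.0, 0.0], [0.0, 0.0, 0.0], [0.0, 0.0, 0.0], [0.0, 0.0, 0.0], [0.0, 0.0, 0.0]] 
 claw [5, 5, 5, 5, 5]
```

Emit:
servo_tool --slide '[[0, 0, 0.062], [0, 0, 0.125], [0, 0, 0.187], [0, 0, 0.25], [0, 0, 0.25]]' --rot '[[0, 0, 0], [0, 0, 0], [0, 0, 0], [0, 0, 0], [0, 0, 0]]' --claw '[5, 5, 5, 5, 5]'

```text
time: 33.7
tool_pos: [558.4, -89.5, 131.5]
tcp_rot: [3.14, 0.434, -3.09]
contact_force: [-1.3, -0.1, -1.8]
grip_width: 12.0
```

Emit:
servo_tool --slide '[[0, 0, 0.02], [0, 0, 0.04], [0, 0, 0.058], [0, 0, 0.068], [0, 0, 0.068]]' --rot '[[0, 0, 0], [0, 0, 0], [0, 0, 0], [0, 0, 0], [0, 0, 0]]' --claw '[5, 5, 5, 5, 5]'

```text
time: 34.33
tool_pos: [564.4, -89.4, 120.5]
tcp_rot: [3.141, 0.436, -3.089]
contact_force: [-0.9, 0.0, -1.2]
grip_width: 11.6
```

Emit:
servo_tool --slide '[[0, 0, 0], [0, 0, 0], [0, 0, 0]]' --rot '[[0, 0, 0], [0, 0, 0], [0, 0, 0]]' --claw '[5, 5, 5]'

```text
time: 34.7
tool_pos: [564.4, -89.5, 120.7]
tcp_rot: [-3.142, 0.437, -3.089]
contact_force: [0.3, -0.0, -1.4]
grip_width: 11.9
```

```bash
cat >> h.py <<'E'
def lipnow(x=NEST):
    tp,tr=tool(); rc=tr*RT.inv()*Ry(10).inv(); o=tp-rc.apply(GT); N=Rn(x[3]).inv()
    print('lip (nominal) in nest',N.apply(o+rc.apply([-56,0,0])-x[:3]).round(2),'cover rot',np.degrees((N*rc).as_rotvec()).round(2))
E
python3 - <<'E'
from h import *
chain([[0,0,.25],[0,.0001,0]],[[0,0,.068],[0,0,0]]); lipnow(); held()
E
```

```text
cmd [564.5 -89.4 120.7] [-3.1415  0.4363 -3.0892] meas [564.4 -89.5 120.7] [-3.1415  0.4367 -3.0895] F [ 0.3 -0.  -1.4] grip 11.9 t 34.7 q [-0.39  0.37  1.93  0.41  0.48 -2.35]
lip (nominal) in nest [-42.01   0.    46.44] cover rot [ -0.   -10.02  -0.  ]
plate z 5.18 slope xy [-0.002   0.0003] n 2820 lip xmin [-60.06 -55.13]
lip y [-24.9  24.8]
plate y [-29.2  29.1]
front rect [-40.3  -1.1] [40.6 67.6] 0.07
```

Emit:
servo_tool --slide '[[0.018, 0, 0], [0.036, 0, 0], [0.054, 0, 0], [0.07, 0, 0], [0.07, 0, 0]]' --rot '[[0, 0, 0], [0, 0, 0], [0, 0, 0], [0, 0, 0], [0, 0, 0]]' --claw '[5, 5, 5, 5, 5]'

```text
time: 35.38
tool_pos: [551.4, -90.1, 114.6]
tcp_rot: [3.141, 0.436, -3.09]
contact_force: [1.1, 0.3, -1.9]
grip_width: 11.8
```

Run:
```python
from h import *
p,r=chain([[.07,0,0],[0,0,0]]); lipnow()
W=[(*hook([-56,0,45],10),5,1),(*hook([-56,0,45],10),5,2)]+[(*hook([-56,0,44.6],t),5,1) for t in (8.5,7,5.5,4,2.5,1.5,.5)]+[(*hook([-56,0,44.4],0),5,3)]
plan(W,(p,r))
```

```text
cmd [551.8 -90.  114.8] [-3.1415  0.4363 -3.0892] meas [551.4 -90.1 114.6] [ 3.1414  0.4363 -3.0898] F [ 1.1  0.3 -1.9] grip 11.8 t 35.38 q [-0.41  0.36  1.97  0.44  0.46 -2.39]
lip (nominal) in nest [-56.38   0.07  46.37] cover rot [  0.   -10.    -0.02]
13 rows
 slide [[0.0, -0.0, 0.007], [0.0, -0.0, 0.007], [0.0, -0.0, 0.007], [-0.002, -0.0, 0.016], [-0.004, -0.0, 0.022]] 
 rot [[0.0, -0.0, 0.0], [0.0, -0.0, 0.0], [0.0, -0.0, 0.0], [0.0, 0.0083, 0.0], [0.0, 0.0166, 0.0]] 
 claw [5, 5, 5, 5, 5]
 slide [[-0.002, 0.0, 0.007], [-0.004, -0.0, 0.014], [-0.006, 0.0, 0.021], [-0.008, 0.0, 0.025], [-0.009, 0.0, 0.03]] 
 rot [[0.0, 0.0083, -0.0], [0.0, 0.0167, -0.0], [0.0, 0.025, 0.0], [-0.0, 0.0306, 0.0], [0.0, 0.0361, 0.0]] 
 claw [5, 5, 5, 5, 5]
 slide [[-0.0, -0.0, 0.001], [-0.001, -0.0, 0.002], [-0.001, -0.0, 0.003]] 
 rot [[-0.0, 0.0009, -0.0], [-0.0, 0.0019, -0.0], [-0.0, 0.0028, -0.0]] 
 claw [5, 5, 5]
```

Emit:
servo_tool --slide '[[0, 0, 0.007], [0, 0, 0.007], [0, 0, 0.007], [-0.002, 0, 0.016], [-0.004, 0, 0.022]]' --rot '[[0, 0, 0], [0, 0, 0], [0, 0, 0], [0, 0.0083, 0], [0, 0.0166, 0]]' --claw '[5, 5, 5, 5, 5]'

```text
time: 36.0
tool_pos: [554.3, -90.0, 111.1]
tcp_rot: [-3.142, 0.384, -3.09]
contact_force: [-0.5, 0.4, -2.3]
grip_width: 11.6
```

Emit:
servo_tool --slide '[[-0.002, 0, 0.007], [-0.004, 0, 0.014], [-0.006, 0, 0.021], [-0.008, 0, 0.025], [-0.008, 0, 0.025]]' --rot '[[0, 0.0083, 0], [0, 0.0167, 0], [0, 0.025, 0], [0, 0.0306, 0], [0, 0.0306, 0]]' --claw '[5, 5, 5, 5, 5]'

```text
time: 36.62
tool_pos: [557.9, -89.7, 107.0]
tcp_rot: [-3.142, 0.288, -3.089]
contact_force: [-0.3, 0.7, -1.9]
grip_width: 11.9
```

Run:
```python
from h import *
p,r=chain([[-.004,0,.022],[0,.0166,0]],[[-.008,0,.025],[0,.0306,0]]); lipnow()
W=[(*hook([-56,0,44.5],.7),5,1),(*hook([-56,0,44.3],0),5,4)]
plan(W,(p,r))
```

```text
cmd [557.7 -89.7 107.1] [-3.1415  0.288  -3.0892] meas [557.9 -89.7 107. ] [-3.1416  0.2884 -3.0892] F [-0.3  0.7 -1.9] grip 11.9 t 36.62 q [-0.36  0.42  1.83  0.19  0.64 -2.12]
lip (nominal) in nest [-55.79   0.06  44.57] cover rot [ 0.01 -1.52  0.01]
5 rows
 slide [[-0.001, -0.0, 0.005], [-0.001, -0.0, 0.006], [-0.002, -0.0, 0.007], [-0.002, -0.0, 0.008], [-0.002, -0.0, 0.009]] 
 rot [[-0.0, 0.0044, 0.0], [-0.0, 0.0054, 0.0], [-0.0, 0.0064, 0.0], [-0.0, 0.0074, 0.0], [-0.0, 0.0083, 0.0]] 
 claw [5, 5, 5, 5, 5]
```

Emit:
servo_tool --slide '[[-0.001, 0, 0.005], [-0.002, 0, 0.007], [-0.002, 0, 0.009], [-0.002, 0, 0.009], [-0.002, 0, 0.009]]' --rot '[[0, 0.0044, 0], [0, 0.0064, 0], [0, 0.0083, 0], [0, 0.0083, 0], [0, 0.0083, 0]]' --claw '[5, 5, 5, 5, 5]'

```text
time: 37.25
tool_pos: [558.5, -89.8, 105.4]
tcp_rot: [3.142, 0.262, -3.09]
contact_force: [-0.8, 0.0, -1.4]
grip_width: 11.9
```

Run:
```python
from h import *
chain([[-.002,0,.009],[0,.0083,0]]); lipnow()
```

```text
cmd [558.6 -89.7 105.5] [-3.1415  0.2619 -3.0892] meas [558.5 -89.8 105.4] [ 3.1415  0.2622 -3.0895] F [-0.8  0.  -1.4] grip 11.9 t 37.25 q [-0.35  0.43  1.81  0.17  0.67 -2.09]
lip (nominal) in nest [-5.625e+01  3.000e-02  4.429e+01] cover rot [-0.   -0.02 -0.01]
```

Emit:
servo_tool --slide '[[-0.001, 0, 0.003], [-0.001, 0, 0.004], [-0.001, 0, 0.004], [-0.001, 0, 0.004]]' --rot '[[0, 0, 0], [0, 0, 0], [0, 0, 0], [0, 0, 0]]' --claw '[5, 5, 5, 5]'

```text
time: 37.75
tool_pos: [558.8, -89.8, 105.0]
tcp_rot: [-3.142, 0.262, -3.089]
contact_force: [-3.4, -0.4, 5.4]
grip_width: 11.9
```

Seated (contact now supports it). Release gently and back out along the tool axis.

Emit:
servo_tool --slide '[[0, 0, 0], [0, 0, 0], [0, 0, 0], [0, 0, 0], [0, 0, 0]]' --rot '[[0, 0, 0], [0, 0, 0], [0, 0, 0], [0, 0, 0], [0, 0, 0]]' --claw '[14, 18, 24, 30, 36]'

```text
time: 38.38
tool_pos: [559.0, -89.7, 104.7]
tcp_rot: [3.142, 0.262, -3.089]
contact_force: [0.9, 0.3, -0.2]
grip_width: 34.4
```

Emit:
servo_tool --slide '[[0, 0, -0.1], [0, 0, -0.25], [0, 0, -0.5], [0, 0, -0.75], [0, 0, -0.75]]' --rot '[[0, 0, 0], [0, 0, 0], [0, 0, 0], [0, 0, 0], [0, 0, 0]]' --claw '[40, 40, 40, 40, 40]'

```text
time: 39.0
tool_pos: [521.4, -92.5, 253.9]
tcp_rot: [-3.138, 0.27, -3.089]
contact_force: [0.3, 0.3, 0.3]
grip_width: 40.0
```

Emit:
servo_tool --slide '[[0, 0, 0], [0, 0, 0]]' --rot '[[0, 0, 0], [0, 0, 0]]' --claw '[40, 40]'

```text
time: 39.25
tool_pos: [519.6, -91.5, 247.9]
tcp_rot: [3.14, 0.26, -3.09]
contact_force: [-0.2, 0.8, -0.3]
grip_width: 40.1
```

Run:
```python
from h import *
chain([[-.001,0,.004],[0,0,0]],[[0,0,-.75],[0,0,0]])
c=capture('wrist');W=cloud(c);cv2.imwrite('pics/w_end.png',c['frame'][:,:,::-1])
N=Rn(NEST[3]).inv().apply(W.reshape(-1,3)-NEST[:3])
m=(N[:,0]>-46)&(N[:,0]<48)&(abs(N[:,1])<34)&(abs(N[:,2]-49)<4);P=N[m]
q=P[abs(P[:,1])>10];A=np.c_[q[:,:2],np.ones(len(q))];k=np.linalg.lstsq(A,q[:,2],rcond=None)[0];ok=abs(A@k-q[:,2])<1;k=np.linalg.lstsq(A[ok],q[ok,2],rcond=None)[0]
print('plate top z',k[2].round(2),'slope',k[:2].round(4),len(q))
print('y',np.percentile(P[:,1],[.5,99.5]).round(1),'x',np.percentile(P[:,0],[.5,99.5]).round(1))
h=N[(abs(N[:,0])<35)&(abs(N[:,1])<20)&(N[:,2]>70)&(N[:,2]<80)]
print('handle',cv2.minAreaRect(np.ascontiguousarray(h[:,:2],np.float32)),np.median(h[:,2]))
```

```text
cmd [520.3 -91.7 249.6] [-3.1415  0.2619 -3.0892] meas [519.6 -91.5 247.9] [ 3.1402  0.2595 -3.0897] F [-0.2  0.8 -0.3] grip 40.1 t 39.25 q [-0.39  0.19  1.7   0.13  1.02 -2.07]
plate top z 48.93 slope [-0.0006  0.0008] 4053
y [-29.6  29.7] x [-45.1  45.2]
handle ((0.355865478515625, 0.046142578125), (38.66780090332031, 10.54987907409668), 0.03171495720744133) 74.82600101436964
```

View pics/w_end.png

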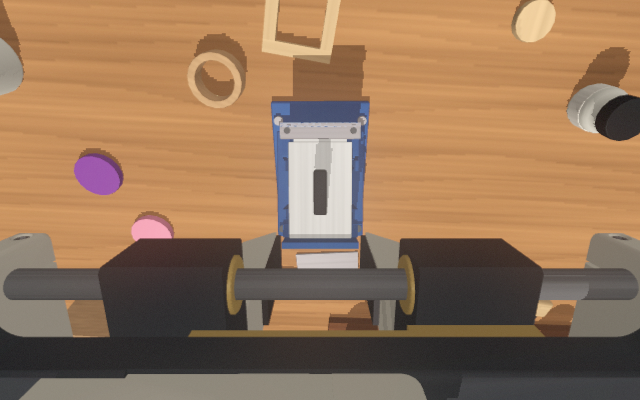

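The cover lies flat: plate top at z 48.9 (49 nominal), handle centre at (0.4, 0.0) mm, square, and the lip about 8 mm under the ledge. Nothing nearby has moved, so I am handing in.

```bash
python3 -c "
from plant import *
print(close_job())"
```

```text
the job is handed in; nothing more can be done
None
```

The block, frame and 54 mm disc are stacked in the pocket in that order. The cover was hooked at 10° open, swung shut and let go. I handed the job in at about 39 s of the 72 s allowed; no verdict is reported.

**Last checks (wrist camera):**
- **Stack:** the block, frame and disc tops measured 18.0, 29.9 and 39.8 mm, against 18, 30 and 40 wanted. All were flat within about 0.3°. I measured each part as it was placed, but could not see the stack again once the cover was on.
- **Centring:** the block measured central and square within about 0.5 mm. For the frame and disc the centring fit also caught the pocket walls, so it shows little. They were set down with the tool within about 0.1 mm of the pocket's centre.
- **Cover:** the plate top measured 48.9 mm, against 49 wanted, and it was flat and square within about 0.1°. The handle was central within 0.4 mm. The lip is about 8 mm under the ledge, worked out from the measured handle position.
- **Bystanders:** I moved nothing else knowingly, and those in the last picture were standing where they should be. I did not measure all six again.

**What went wrong:** I lowered the block about 3 mm too far, from a sign slip, and it pressed on the pocket floor with about 40 N. The gripper fingers slid down its sides; I backed off before letting go, and it then measured fully home.

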